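# Slide the ink crate home in its rack

### The arm

A 7-joint arm with a two-finger parallel gripper is mounted at the origin on the work surface. World frame = base frame: x ahead of the robot, y to its left, z up, the work surface at z = 0. Lengths are in m, angles in rad, forces in N, time in s.
With the tool pointing down it reaches from about 0.425 to 0.825 m from the base axis. Payload 3.6 kg.
Tool frame: the origin (TCP) lies between the finger pads; the fingertips stand env.tcp_to_tips ahead of it and the grasp point (between the pads) lies 2 mm behind it (env.tcp_to_tips is the distance from the TCP to the fingertips, in m); x points along the fingers, y is the direction in which the jaws open and shut, and the axes are right-handed (so a half turn about x gives the same grasp; the last joint's range is limited). The gripper opens to 85 mm and grips with 20 to 120 N. Pads are 22 mm wide; open, the fingers measure 114 mm over their backs; the gripper's body (76 mm by 85 mm) begins 54 mm behind the grasp point. The pads swing forward as they close: fully open they stand 13 mm farther back than shut.
Start: joints at [-1.194, 0.615, -0.013, 1.423, 0.008, 1.103, -0.04], TCP at [0.255, 0.598, 0.223] pointing down, gripper open.
Joint ranges: [-3.12, 3.12], [-0.3, 2.06], [-1.34, 1.32], [0.26, 2.42], [-1.36, 4.5], [0.01, 1.98], [-2.84, 2.84]. Speed limits (rad/s): [2.79, 2.79, 3.14, 3.14, 3.14, 3.14, 3.14].

### API

Orientations are given as a unit quaternion [w, x, y, z].
In Python, from cell import env gives the robot as it stands. The module is installed in compiled form; this text tells all that it offers.
- The arm moves only by the tool send_rows, never from a script. Its argument "commands" is a list of rows, each a list of 3 entries, a list of its own where there are three numbers: the turn, a rotation vector about the tool's x, y, z in units of 10 degrees (1.0 is 10 degrees), then the shift along the tool's x, y, z in units of 25 mm (1.0 is 25 mm), then the gripper command: -1 is fully open, 1 is shut, values between are in proportion. In form: [[[rx, ry, rz], [tx, ty, tz], fingers], ...]. A call has 1 to 8 rows; each row shifts and turns the commanded pose from where the row before left it, along the tool's axes as they then stand; what a row does not reach is not made up. A row lasts 1/8 s, in which the tool goes at most 62.5 mm and 10.7 degrees, less where a joint would pass 70% of its speed; a pose out of reach is approached as far as the arm can. A call is refused whole if a number of a shift passes 1 or a number of a turn 1, either way. A call with a gripper value outside its range is refused whole. The fingers move at their own pace and stop on an object; the grip force is fixed at half the most. Time passes only in rows, so rows that do not move let the fingers close. It gives the time, the measured TCP pose, the force and the opening at its end, in the units of the state.
- env.observe(): the state, without advancing time (a new reading comes with each control period).
- env.grab_frame(name): name is "side" or "top"; returns the picture (480x640x3 uint8, blue, green, red); there is no depth.
- env.get_calibration(name): a dict with "fovy" (degrees; the focal length in pixels is half the picture's height over the tangent of half this angle, whatever the lens; pixels are square), "cx", "cy" (the principal point, pixels), "k1" (the pictures are not rectified: a ray, as slopes to the right and down, at radius r is drawn at 1 + k1 r^2 times it, then the intrinsics apply), "eye" and "attitude" of the camera in the world. Camera axes: x right, y down, z forward; pixel columns grow to the right and rows downward; lengths in m; the calibration is good to about 2 mm. A picture is of the moment at which its call begins. get_calibration takes no time and is no camera call.
- env.close_job(): hands the job in, once; it reports no verdict.
Trained networks look in the newest picture that a camera, given by its name, has taken for a name from the list of things; names that differ only in an ending like _2 or _b are one class to them, and where a whole thing is asked for, a point or a joint stands for the part that bears it (a point fixed in the world has none). Each returns a list of dicts, best first, with "conf" (0 to 1); they miss things now and then, are a little off and sometimes report something else, mostly with a low value. They report only what shows in the picture. A call takes as long as a camera call. They do not tell look-alikes from the thing itself.
- env.boxes_of(thing, camera): "at" ([column, row] in pixels, amid what is visible of it).
The state is a dict: "time": time; "q": joint angles; "dq": joint speeds; "effort": joint torques, N m; "ee_pos": TCP position; "orientation": TCP orientation; "wrist_force": force on the tool from outside, world axes, zero at the start; "wrist_torque": the same for the moment, N m; "opening": opening from 0.0 (shut) to 1.0 (fully open).
Only numpy, scipy, OpenCV 4.12 (cv2) and the standard library are available. Lean on these libraries where they do the work, as an engineer would, in place of code of your own. Each camera call takes 0.05 s, during which the arm holds its last target.

### The job

The wooden ink crate belongs in the empty bay of the plywood supplies rack, but a flat nib tin lies in its way. Without lifting or picking up anything, first slide the tin aside along the table, clear of the crate's path, then push the top-heavy crate low at its base so that it slides and does not rock, into the bay until it is fully home against the back panel. Do not touch the crate's carrying handle, do not let the crate run into the tin, and leave everything else where it stands.

Things in the scene. Friction and masses are not known exactly. Their poses are not given: they have to be found in the camera images.
- rack: Fixed plywood supplies rack, yaw varies. Origin: on the table at the foot of the empty bay's back panel (180 mm high), mid-width, on its front face. +y points straight out of the bay's mouth (roughly to the robot's left), -y is the way in; +x runs along the panel, roughly away from the robot. Beside the empty bay, x = 117 to 269 mm, is a bay stocked with card boxes, up to 136 mm high.
- bay_mouth (a point): Middle of the empty bay's mouth, on the table (rack x = 0, y = 91 mm), axes as the rack. The bay has no floor or roof: it is the table between two upright boards with inner faces at x = -105 and +105 mm, each 12 mm thick, 95 mm high, reaching from the back panel to the mouth, front edges rounded.
- crate_home (a point): Point on the table where the crate's origin is when it is fully home (rack x = 0, y = 45 mm), axes as the rack. The crate goes in with its long side along the back panel; its outer tray board then stands 90 mm from the panel, level with the bay's front edges.
- crate: Loose top-heavy wooden crate, 0.75 to 0.95 kg, with two tiers of ink bottles. Origin: centre of its underside; z up. Base tray 170 mm (x) by 90 mm (y), a flat board on each long side from 4 to 52 mm high; above it the frame is 62 mm wide in y, its solid end boards at x = +-85 mm, 215 mm high. Starts in line with the bay to 12 mm and 0.15 rad, its origin 300 to 360 mm from the back panel.
- crate_push (a point): Middle of the crate's outer tray board (crate x = 0, y = 45 mm), 20 mm above the table: a good height to push, along the crate's -y. The crate's rubber feet grip: pushing takes about 5 to 10 N, and above about 40 mm a push can tip it. A gripper pointing straight down bumps the tall frame with its body. Tilt it so that the fingertips lead.
- crate_handle: The crate's carrying handle, fixed to the crate (same origin and axes as the crate): a round wooden bar 18 mm thick along x, its axis 198 mm above the crate's underside, mid-width. Not to be touched by the fingers.
- nib_tin: Loose flat metal tin of pen nibs, 96 mm (its x) by 64 mm (its y) by 24 mm high, 0.08 to 0.17 kg. Origin: centre of its underside. It starts lying between crate and bay, near the middle line of the bay, turned anyhow, at y = 150 to 165 mm of the rack. There is open table for it on the +x side, in front of the rack's stocked bay.
- ink_near: Bystander: squat dark glass ink bottle, 56 mm across, 61 mm high, beside the outer face of the bay's -x upright. Origin: centre of its underside.
- ink_far: Bystander: a like ink bottle, 56 mm across, 61 mm high, on the +x side of where the crate starts. Origin: centre of its underside.
- pen_jar: Bystander: glass jar 72 mm across and 100 mm high, with pens standing in it up to 180 mm high, on the +x side of the crate. Origin: centre of its underside.
- eraser: Bystander: white eraser in a sleeve, 55 x 23 x 13 mm, to the right, on the near side of the rack. Origin: centre of its underside.
- ruler: Bystander: wooden ruler 310 x 32 x 4 mm lying to the robot's left. Origin: centre of its underside.
- stapler: Bystander: stapler 125 x 34 mm, about 65 mm high, far left. Origin: centre of its underside.
- water_cup: Bystander: white ceramic cup 74 mm across, 85 mm high, far left. Origin: centre of its underside.
Not all that is in view belongs to the job. There is more than one size of the nib_tin; the job needs the smallest.

How it is judged:
By the outcome, as a careful person would: the job done as asked, in the order asked, and still so for the second after the job is handed in, with the robot touching nothing.
It also fails if it takes over 72 s, if anything falls off the work surface, if the arm or the gripper's body presses on something with over 40 N, if the wrist force passes 120 N, or if a joint passes its speed limit or range.

## Working session

There is one attempt and no reset: what is moved stays moved. The work goes in short steps, Python scripts to look and compute and a tool call to move; the robot and the scene stay as the last step left them, time stands still between calls to the robot, and variables do not carry over. Pictures are saved under pics/ and viewed, and the job is handed in when it is done.

Besides the shell and the picture viewer there is one more tool, called after "Request:" as a command line: name --argument value ..., lists and objects as JSON in quotes. send_rows: Moves the arm, as the interface text tells. Its arguments: {"type":"object","properties":{"commands":{"type":"array"}},"required":["commands"]}

```bash
mkdir -p pics; cat > h.py <<'E'
import numpy as np,cv2
from cell import env
from scipy.spatial.transform import Rotation as R
def cal(n):
    c=env.get_calibration(n); return c
E
python3 - <<'E'
from h import *
for n in("side","top"):
    c=cal(n);print(n,c)
    cv2.imwrite(f"pics/{n}0.png",env.grab_frame(n))
print(env.observe(),env.tcp_to_tips)
E
```

```text
side {'fovy': 52.62926980942408, 'cx': 316.4302175228582, 'cy': 242.84320131999667, 'k1': -0.10803648761772514, 'eye': array([-0.15326457, -0.54408334,  0.66694777]), 'attitude': array([-0.44329392,  0.80954919, -0.33334813,  0.19235288])}
top {'fovy': 52.60887969369511, 'cx': 316.2163109401448, 'cy': 240.27715136939022, 'k1': -0.11244161691869571, 'eye': array([0.36126821, 0.12541583, 1.52670373]), 'attitude': array([-0.04515751,  0.7125935 , -0.6990938 ,  0.03793628])}
{'time': 0.1, 'q': array([-1.19348748,  0.61582249, -0.01264471,  1.42472878,  0.00815622,
        1.10344475, -0.04041309]), 'dq': array([ 0.00269459, -0.00144797,  0.00098618, -0.00288708, -0.00017397,
        0.00207693,  0.00045834]), 'effort': array([ 1.09588200e-03, -4.70385754e+01,  2.60414025e-01, -1.71572345e+01,
        1.00842354e-02,  5.84211666e-03, -2.93982353e-06]), 'ee_pos': array([0.2551101 , 0.59706944, 0.22225725]), 'orientation': array([ 0.69260513,  0.14094594,  0.69289406, -0.142584  ]), 'wrist_force': array([-0.4435294 , -0.12465928, -0.37127425]), 'wrist_torque': array([-0.06065689, -0.01400735,  0.03599004]), 'opening': 0.9981323873659126} 0.017
```

View pics/top0.png

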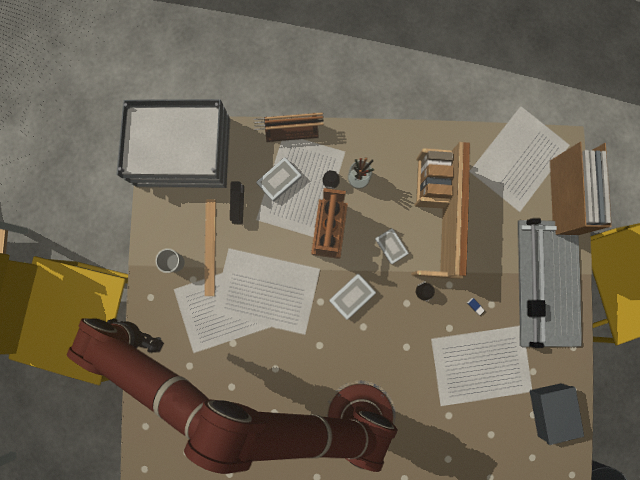

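View pics/side0.png

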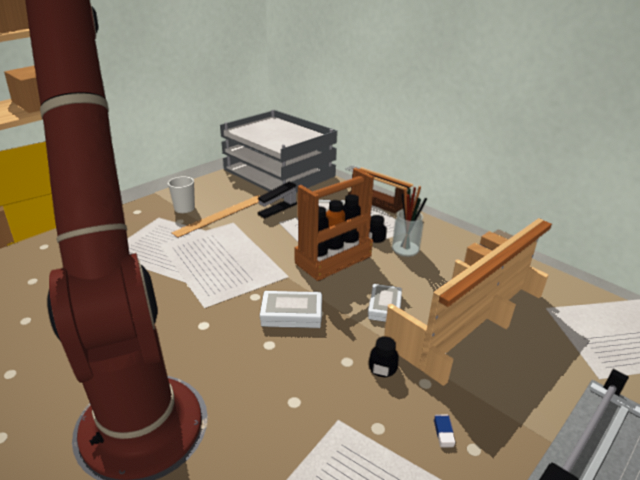

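Tin candidates in the top view are (280,179) large, (353,297) large and (393,246) small, between crate and bay. I choose the small one and will check it in a crop and by its metric size.

```bash
cat >> h.py <<'E'
def setup(n):
    c=cal(n); f=240/np.tan(np.radians(c['fovy'])/2)
    q=c['attitude']; M=R.from_quat([q[1],q[2],q[3],q[0]]).as_matrix()
    return c,f,M
def proj(n,P):
    c,f,M=setup(n); p=(np.atleast_2d(P)-c['eye'])@M
    s=p[:,:2]/p[:,2:]; r2=(s**2).sum(1,keepdims=True)
    return s*(1+c['k1']*r2)*f+[c['cx'],c['cy']]
def unproj(n,px,z):
    c,f,M=setup(n); d=(np.atleast_2d(px).astype(float)-[c['cx'],c['cy']])/f
    s=d.copy()
    for _ in range(30): s=d/(1+c['k1']*(s**2).sum(1,keepdims=True))
    v=np.c_[s,np.ones(len(s))]@M.T
    t=(z-c['eye'][2])/v[:,2]
    return c['eye']+v*t[:,None]
E
python3 - <<'E'
from h import *
im=cv2.imread("pics/top0.png")
print(proj("top",[[0,0,0],[.5,0,0],[.255,.598,.223]]))
c=im[130:330,290:490]; cv2.imwrite("pics/topc.png",cv2.resize(c,(800,800),interpolation=cv2.INTER_CUBIC)[:600])
s=cv2.imread("pics/side0.png")[150:400,240:560]; cv2.imwrite("pics/sidec.png",cv2.resize(s,(768,600),interpolation=cv2.INTER_CUBIC))
for t in["nib_tin","crate","rack","crate_push","bay_mouth","ink_near","ink_far","pen_jar"]:
    for n in("top","side"):
        try:
            for d in env.boxes_of(t,n)[:4]: print(t,n,np.round(d['at'],1),round(d['conf'],2),unproj(n,d['at'],0.02)[0].round(3))
        except Exception as e: print(t,n,e)
E
```

```text
[[359.08983713 415.57238705]
 [361.19040149 254.1532831 ]
 [144.99859773 332.72379558]]
nib_tin top [392.2 244.3] 0.98 [ 0.531 -0.095  0.02 ]
nib_tin top [350.8 296.8] 0.9 [0.365 0.032 0.02 ]
nib_tin top [275.3 179. ] 0.68 [0.733 0.277 0.02 ]
nib_tin side [382.3 300.5] 0.95 [ 0.521 -0.086  0.02 ]
nib_tin side [290.9 306.9] 0.7 [0.369 0.033 0.02 ]
nib_tin side [326.  206.1] 0.61 [0.743 0.291 0.02 ]
nib_tin side [182.4 195.1] 0.6 [0.485 0.634 0.02 ]
crate top [330.7 223.6] 0.85 [0.593 0.098 0.02 ]
crate side [337.7 228.4] 0.82 [0.674 0.183 0.02 ]
rack top [447.2 195.3] 0.68 [ 0.691 -0.271  0.02 ]
rack side [471.8 298.3] 0.97 [ 0.666 -0.219  0.02 ]
crate_push top [361.1 172.1] 0.75 [0.76  0.004 0.02 ]
crate_push top [333.6 222.7] 0.6 [0.596 0.089 0.02 ]
crate_push side [335.8 225.3] 0.55 [0.683 0.197 0.02 ]
bay_mouth top [450.9 194.8] 0.87 [ 0.693 -0.283  0.02 ]
bay_mouth top [359.8 170.9] 0.61 [0.764 0.008 0.02 ]
bay_mouth side [469.7 299.2] 0.59 [ 0.66  -0.217  0.02 ]
bay_mouth side [182.3 192.9] 0.18 [0.493 0.647 0.02 ]
ink_near top [425.7 287.5] 0.67 [ 0.398 -0.2    0.02 ]
ink_near side [385.9 362.4] 0.71 [ 0.385 -0.202  0.02 ]
ink_far side [374.4 229.1] 0.97 [0.742 0.114 0.02 ]
pen_jar top [361.3 169.4] 0.63 [0.769 0.003 0.02 ]
pen_jar side [409.8 227.7] 0.77 [0.816 0.053 0.02 ]
pen_jar side [473.5 299.5] 0.23 [ 0.665 -0.224  0.02 ]
```

View pics/topc.png

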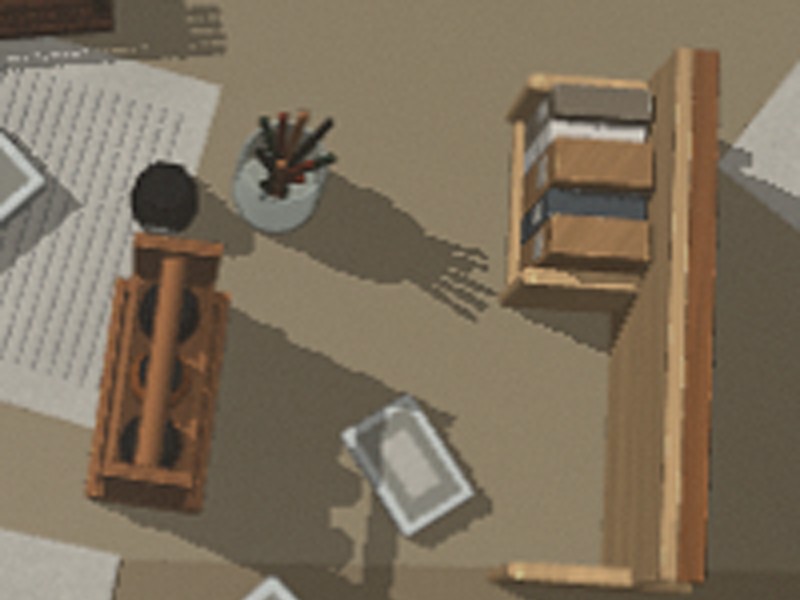

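View pics/sidec.png

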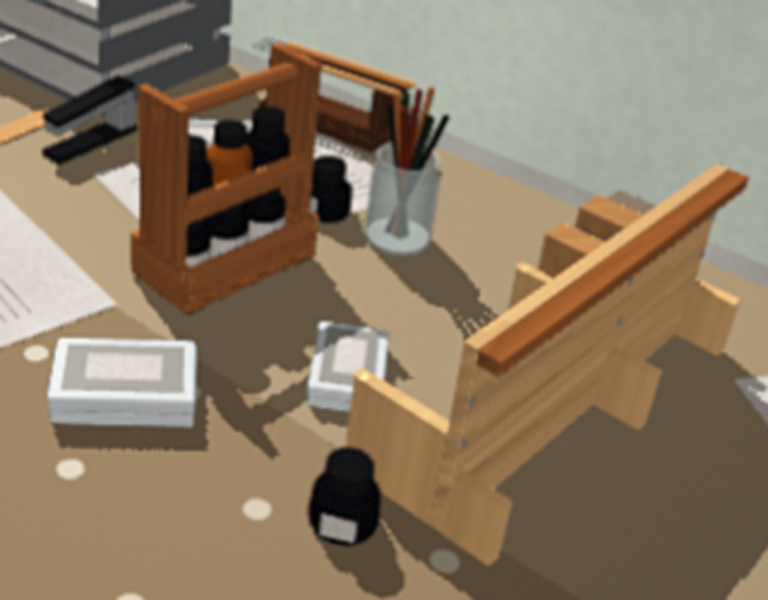

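```bash
python3 - <<'E'
from h import *
def crop(n,x,y,w,h,k,name):
    im=cv2.imread(f"pics/{n}0.png")[y:y+h,x:x+w]
    im=cv2.resize(im,(w*k,h*k),interpolation=cv2.INTER_CUBIC)
    for i in range(0,w,10): 
        cv2.line(im,(i*k,0),(i*k,6),(0,0,255),1); cv2.putText(im,str(x+i),(i*k,18),0,.35,(0,0,255),1)
    for j in range(0,h,10): cv2.putText(im,str(y+j),(0,j*k+4),0,.35,(0,0,255),1)
    cv2.imwrite(f"pics/{name}.png",im)
crop("top",405,135,75,150,4,"rk_t")
crop("top",305,180,110,90,7,"cr_t")
crop("side",285,165,100,120,5,"cr_s")
crop("side",370,210,190,180,3,"rk_s")
a=[cv2.imread(f"pics/{n}.png") for n in("cr_s","rk_s")]
E
```

```text
(no output)
```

View pics/rk_t.png

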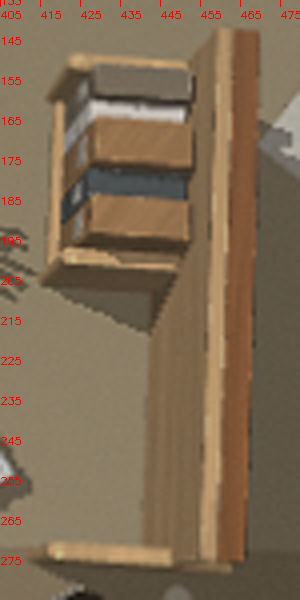

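View pics/cr_t.png

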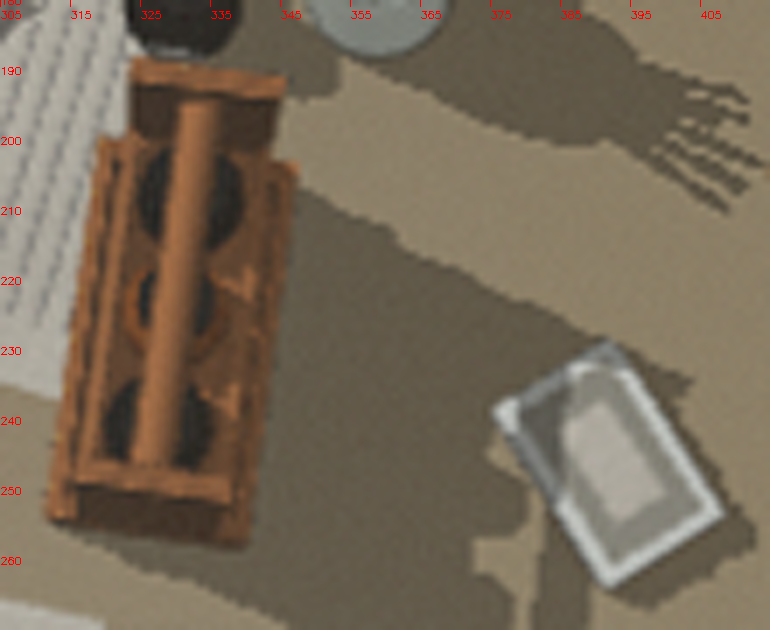

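View pics/cr_s.png

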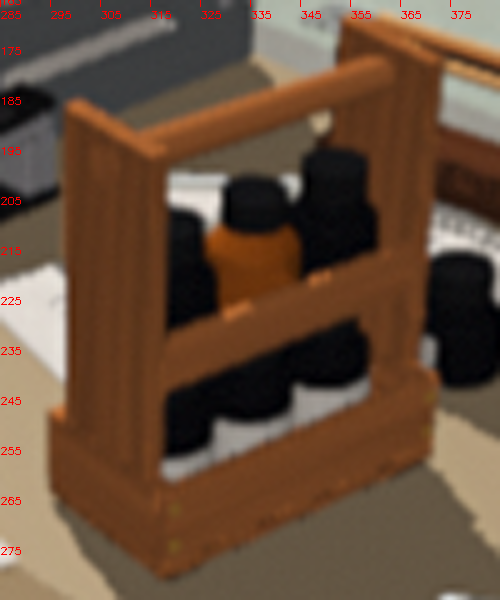

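View pics/rk_s.png

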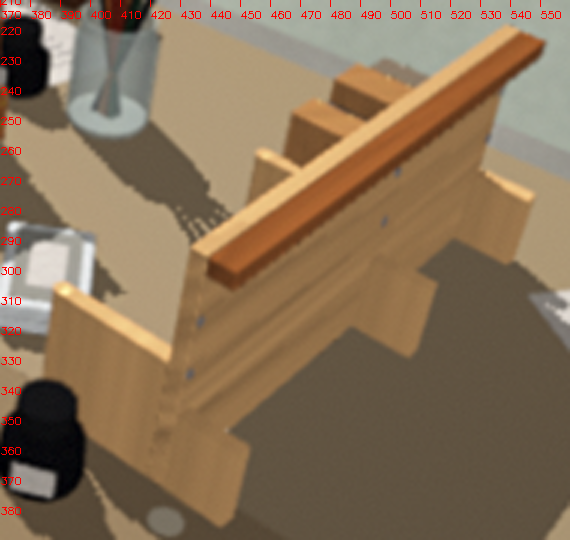

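```bash
cat > fit.py <<'E'
from h import *
from scipy.optimize import least_squares
def W(p,pts):
    c,s=np.cos(p[2]),np.sin(p[2]);pts=np.asarray(pts,float)
    return np.c_[p[0]+c*pts[:,0]-s*pts[:,1],p[1]+s*pts[:,0]+c*pts[:,1],pts[:,2]]
def fit(obs,p0):
    """obs: list (cam, model pt mm, px, optional line dir mm -> residual only normal to the imaged line)"""
    def res(p):
        o=[]
        for ob in obs:
            a=W(p,[np.array(ob[1])/1000]); e=proj(ob[0],a)[0]-ob[2]
            if len(ob)>3:
                b=W(p,[(np.array(ob[1])+10*np.array(ob[3]))/1000]); t=proj(ob[0],b)[0]-proj(ob[0],a)[0]
                t/=np.linalg.norm(t); o.append(e@[-t[1],t[0]])
            else:o+=list(e)
        return np.array(o)
    s=least_squares(res,p0,loss='soft_l1',f_scale=1.5); return s.x,res(s.x)
E
python3 - <<'E'
from fit import *
T,S="top","side"; X=[1,0,0];Y=[0,1,0]
tin=[(T,[-48,32,24],[376.4,238.6]),(T,[48,32,24],[392.1,229]),(T,[48,-32,24],[408.1,253.6]),(T,[-48,-32,24],[391.9,263.6])]
# which side is long? 
P=unproj(T,[o[2] for o in tin],.024); print(P.round(4),[np.linalg.norm(P[i]-P[(i+1)%4]).round(4) for i in range(4)])
for q in([[283,159],[299,171],[275,202],[258,184]],[[349,276],[377,287],[354,318],[331,303]]):
    B=unproj(T,q,.03);print("other",[np.linalg.norm(B[i]-B[(i+1)%4]).round(3) for i in range(4)])
tin=[(T,[x,y,24],px[2]) for (x,y),px in zip([(-48,-32),(-48,32),(48,32),(48,-32)][::-1],tin)]
for p0 in ([.53,-.095,a] for a in(0,1,2,3,-2,-1)):
    x,r=fit(tin,p0); print("tin",x.round(4),np.abs(r).max().round(2))
cr=[(T,[85,45,52],[319.3,200]),(T,[85,-45,52],[347.4,203.6]),(T,[85,31,215],[323.6,188.6]),(T,[85,-31,215],[345.7,191.4]),
(S,[-85,-45,0],[318,280.6]),(S,[-85,45,0],[295,263]),(S,[85,-45,0],[371.4,257]),(S,[-85,45,52],[295,247.4]),(S,[85,-45,52],[371.4,239.4]),(S,[-85,31,215],[299,185]),(S,[-85,-31,215],[317.4,196]),(S,[85,-31,215],[372.4,178]),
(T,[-85,45,52],[311.9,253]),(T,[-85,-45,0],[340,257.9])]
xc,r=fit(cr,[.6,.1,0]);print("crate",xc.round(4),r.round(1))
rk=[(T,[0,0,180],[459.5,142.5],X),(T,[0,0,180],[455,275],X),(T,[0,0,0],[442.5,217.5],X),(T,[0,0,0],[441.3,268],X),
(T,[-105,50,95],[420,271],Y),(T,[-105,10,95],[448,272.5],Y),(T,[105,50,95],[422,202],Y),(T,[105,20,95],[445,203],Y),
(S,[-117,91,95],[390.7,304.3]),(S,[-117,0,95],[426.7,330]),(S,[-117,0,180],[433.3,293],X),(S,[200,0,180],[535,223],X),(T,[-105,91,95],[416,271]),(T,[105,91,95],[419,200])]
xr,r=fit(rk,[.55,-.26,0]);print("rack",xr.round(4),r.round(1))
np.save("rack0.npy",xr);np.save("crate0.npy",xc)
# overlay
def boxl(x0,x1,y0,y1,z0,z1):
    c=[(x,y,z) for x in(x0,x1) for y in(y0,y1) for z in(z0,z1)]
    return [(a,b) for i,a in enumerate(c) for b in c[i+1:] if sum(u!=v for u,v in zip(a,b))==1]
for n in(T,S):
    im=cv2.resize(cv2.imread(f"pics/{n}0.png"),None,fx=3,fy=3,interpolation=cv2.INTER_CUBIC)
    for p,bs,col in((xc,[(-85,85,-45,45,0,52),(-85,85,-31,31,52,215)],(0,255,0)),(xr,[(-117,-105,0,91,0,95),(105,117,0,91,0,95),(-117,281,0,0.1,0,180)],(255,0,0))):
        for b in bs:
            for l in boxl(*b):
                q=proj(n,W(p,np.array(l)/1000))*3+1
                cv2.line(im,*[tuple(int(v) for v in k) for k in q],col,1)
    im=im[400:1000,880:1480] if n==T else im[480:1080,860:1660]
    cv2.imwrite(f"pics/ov_{n}.png",im)
E
```

```text
[[ 0.5474 -0.0451  0.024 ]
 [ 0.5786 -0.0942  0.024 ]
 [ 0.5022 -0.1444  0.024 ]
 [ 0.4701 -0.0938  0.024 ]] [np.float64(0.0582), np.float64(0.0914), np.float64(0.0599), np.float64(0.0913)]
other [np.float64(0.065), np.float64(0.125), np.float64(0.08), np.float64(0.113)]
other [np.float64(0.092), np.float64(0.118), np.float64(0.084), np.float64(0.1)]
tin [ 0.5247 -0.094  -0.5485] 32.88
tin [ 0.5249 -0.0948  1.7272] 29.71
tin [ 0.5249 -0.0948  1.7272] 29.71
tin [ 0.5249 -0.0948  1.7272] 29.71
tin [ 0.5247 -0.094  -0.5485] 32.88
tin [ 0.5247 -0.094  -0.5485] 32.88
crate [ 0.5749  0.1031 -0.1124] [-1.  -1.2 -0.2 -1.  -0.5 -1.  -0.3 -1.   0.3  3.1 -0.3  2.7  0.4  1.2
 -0.5  0.1  2.1  0.9 -1.2  1.4 -1.5  0.8  2.3 -1.7 -0.9  0.1 -0.4  0.5]
rack [ 0.5474 -0.2537 -0.054 ] [ 0.3 -0.2 -0.7 -1.7  0.8  0.4  1.5  0.8 -3.8  2.2 -0.2  1.7  0.4 -0.5
  0.7 -1.1  1.1  0.3]
```

View pics/ov_top.png

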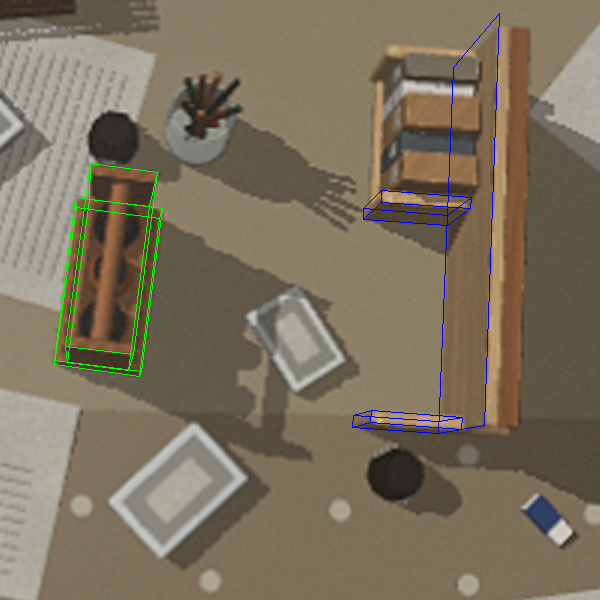

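View pics/ov_side.png

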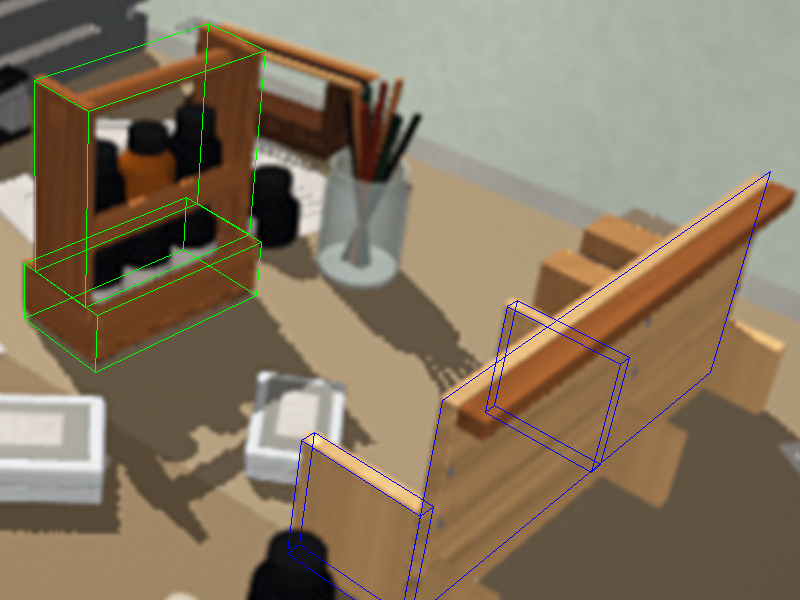

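Rack frame fit: rack at (0.547, -0.254) with yaw -0.054. In that frame the crate is at (8, 358) mm with yaw -0.06, and the tin is at (-31, 158) mm. The tin at (393,246) measures about 91x59 mm against the nominal 96x64; the other two are larger, so this is the right one. First I'll raise, turn the jaws along rack y, and travel over.

Request:
send_rows --commands '[[[-1,0,0],[-1,0,0],-0.4],[[-1,0,0],[-1,0,0],-0.4],[[0,0,0],[-1,0,0],-0.4],[[0,0,0],[0,-0.5,0.3],-0.4],[[0,0,0],[0,-1,0.6],-0.4],[[0,0,0],[0,-1,0.6],-0.4],[[0,0,0],[0,-1,0.6],-0.4],[[0,0,0],[0,-1,0.6],-0.4]]'

```text
time: 1.9
ee_pos: [0.3173, 0.4789, 0.2968]
orientation: [0.707, 0.019, 0.707, -0.021]
wrist_force: [-0.3, 0.7, 0.9]
opening: 0.7
```

Request:
send_rows --commands '[[[0,0,0],[0,-1,0.6],-0.4],[[0,0,0],[0,-1,0.6],-0.4],[[0,0,0],[0,-1,0.6],-0.4],[[0,0,0],[0,-1,0.6],-0.4],[[0,0,0],[0,-1,0.6],-0.4],[[0,0,0],[0,-1,0.6],-0.4],[[0,0,0],[0,-1,0.6],-0.4],[[0,0,0],[0,-1,0.6],-0.4]]'

```text
time: 2.9
ee_pos: [0.4253, 0.2728, 0.297]
orientation: [0.706, 0.019, 0.707, -0.021]
wrist_force: [0.8, -0.2, -0.3]
opening: 0.698
```

Request:
send_rows --commands '[[[0,0,0],[0,-1,0.6],-0.4],[[0,0,0],[0,-1,0.4],-0.4],[[0,0,0],[0,-1,0.2],-0.4],[[0,0,0],[0,-1,0],-0.4],[[0,0,0],[0,-1,-0.1],-0.4],[[0,0,0],[0,-1,-0.1],-0.4],[[0,0,0],[0,-1,-0.1],-0.4],[[0,0,0],[0,-1,-0.1],-0.4]]'

```text
time: 3.9
ee_pos: [0.433, 0.0725, 0.2971]
orientation: [0.706, 0.019, 0.708, -0.02]
wrist_force: [0.5, 0.9, -0.0]
opening: 0.699
```

Request:
send_rows --commands '[[[0,0,0],[0,-1,0.2],-0.4],[[0,0,0],[0,-1,0.2],-0.4],[[0,0,0],[0,-1,0.2],-0.4],[[0,0,0],[0,-1,0.2],-0.4],[[0,0,0],[0,-1,0.2],-0.4],[[0,0,0],[0.5,-1,0.2],-0.4],[[0,0,0],[1,-0.7,0.2],-0.4],[[0,0,0],[1,0,0],-0.4]]'

```text
time: 4.9
ee_pos: [0.4587, -0.0972, 0.2342]
orientation: [0.706, 0.021, 0.707, -0.022]
wrist_force: [0.2, -0.6, -0.5]
opening: 0.697
```

Request:
send_rows --commands '[[[0,0,0],[1,0,0],-0.4],[[0,0,0],[1,0,0],-0.4],[[0,0,0],[1,0,0],-0.4],[[0,0,0],[1,0,0],-0.4],[[0,0,0],[1,0,0],-0.4],[[0,0,0],[0,0,0],-0.4]]'

```text
time: 5.65
ee_pos: [0.4573, -0.0949, 0.1089]
orientation: [0.705, 0.02, 0.709, -0.02]
wrist_force: [0.3, 0.2, 1.0]
opening: 0.699
```

```bash
python3 - <<'E'
from h import *
s=env.observe();print(s['ee_pos'],s['wrist_force'])
a=env.grab_frame("top")[190:310,330:490];b=env.grab_frame("side")[200:400,280:520]
cv2.imwrite("pics/t1.png",cv2.resize(a,None,fx=5,fy=5,interpolation=cv2.INTER_CUBIC));cv2.imwrite("pics/s1.png",cv2.resize(b,None,fx=3,fy=3,interpolation=cv2.INTER_CUBIC))
E
```

```text
[ 0.45726834 -0.09488533  0.1089091 ] [0.32027681 0.22798573 0.99923774]
```

View pics/t1.png

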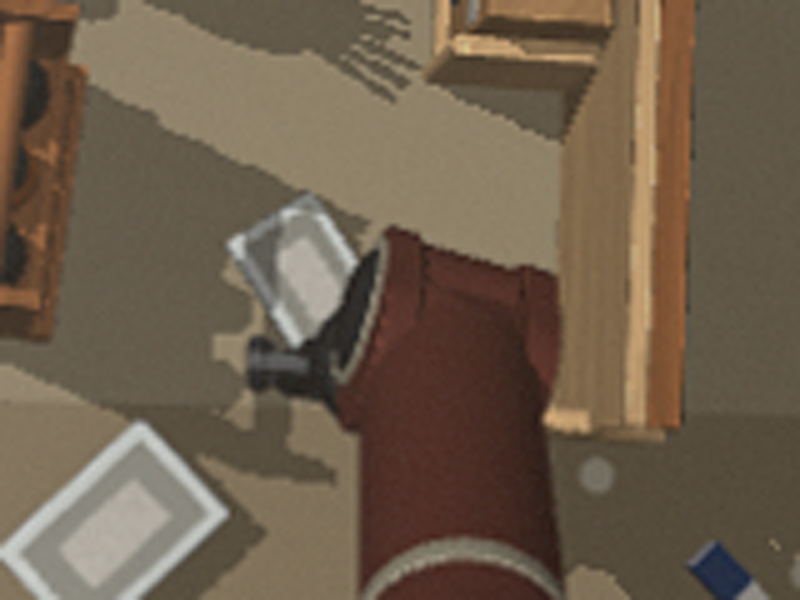

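View pics/s1.png

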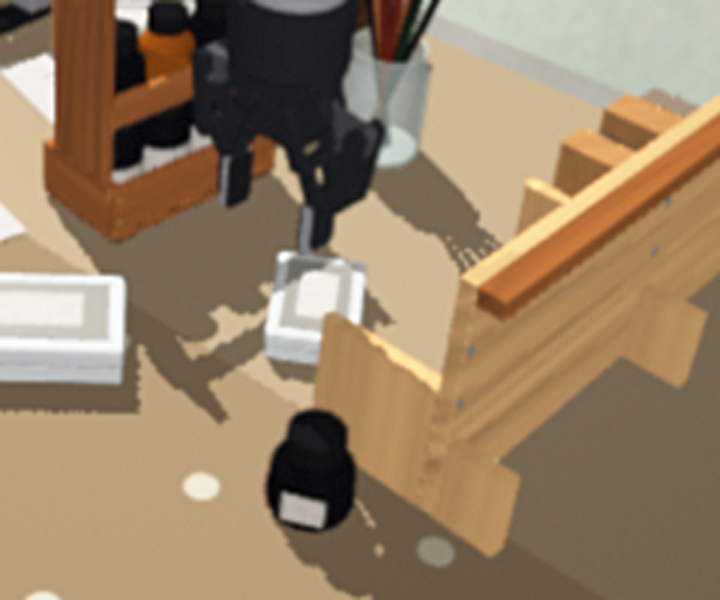

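```bash
python3 - <<'E'
from h import *
for z in(.09,.1,.105):
  print(z,proj("side",[[.457,-.095+d,z] for d in(-.037,.037)]).round(0).tolist())
E
```

```text
0.09 [[383.0, 298.0], [354.0, 281.0]]
0.1 [[384.0, 293.0], [354.0, 277.0]]
0.105 [[384.0, 291.0], [355.0, 275.0]]
```

```bash
python3 - <<'E'
from h import *
im=env.grab_frame("side")
for d in(-.037,.037):
  for z,c in((.092,(0,0,255)),(.109,(0,255,0)),(.12,(255,0,0))):
    p=proj("side",[[.457,-.095+d,z]])[0].round().astype(int); im[p[1],p[0]]=c
cv2.imwrite("pics/s2.png",cv2.resize(im[205:305,335:435],None,fx=6,fy=6,interpolation=cv2.INTER_NEAREST))
E
```

```text
(no output)
```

View pics/s2.png

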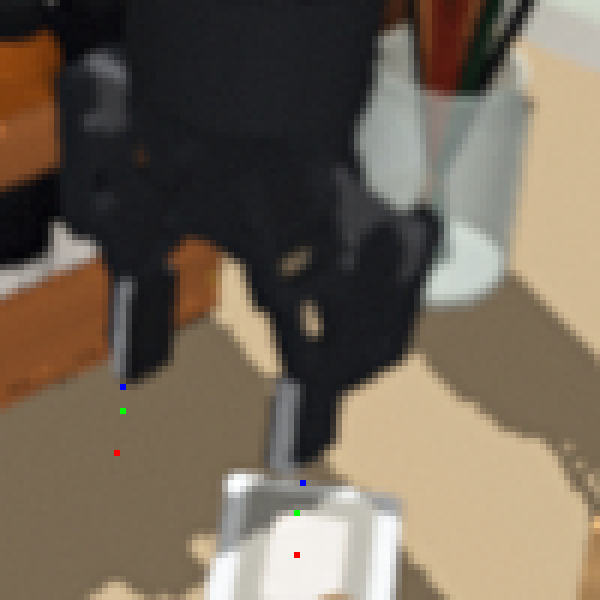

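Request:
send_rows --commands '[[[0,0,0],[1,0,0],-0.4],[[0,0,0],[1,-0.1,0],-0.4],[[0,0,0],[0.6,0,0],-0.4],[[0,0,0],[0.4,0,0],-0.4],[[0,0,0],[0,0,0],-0.4]]'

```text
time: 6.42
ee_pos: [0.4604, -0.0971, 0.036]
orientation: [0.707, 0.019, 0.707, -0.019]
wrist_force: [0.6, 0.4, 0.1]
opening: 0.7
```

```bash
python3 - <<'E'
from h import *
s=env.observe();print(s['ee_pos'],s['wrist_force'])
b=env.grab_frame("side")
cv2.imwrite("pics/s3.png",cv2.resize(b[200:350,300:500],None,fx=4,fy=4,interpolation=cv2.INTER_CUBIC))
cv2.imwrite("pics/s3f.png",b)
E
```

```text
[ 0.46040802 -0.09709597  0.03602523] [0.57442535 0.40466132 0.12253333]
```

View pics/s3.png

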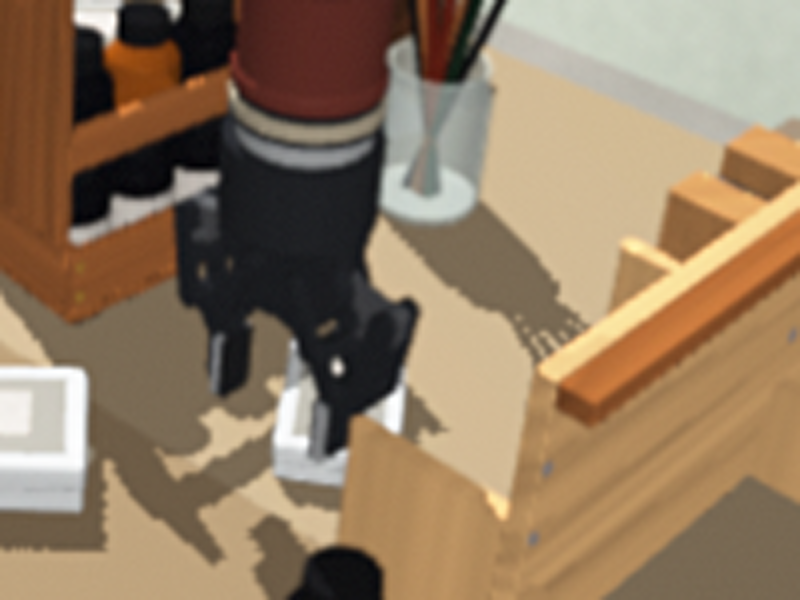

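View pics/s3f.png

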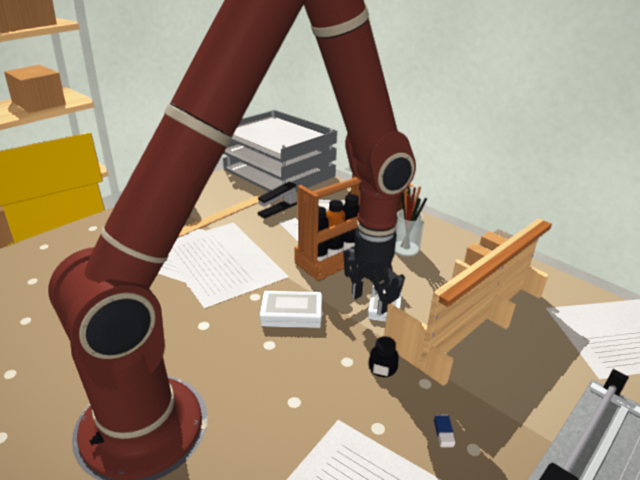

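```bash
python3 - <<'E'
from h import *
for z in(.01,.02,.03,.04,.05): print(z,unproj("side",[[381,314],[355.5,298.5]],z).round(3).tolist())
print(unproj("side",[[318,280.6],[295,263],[371.4,257]],0).round(3))
E
```

```text
0.01 [[0.495, -0.105, 0.01], [0.496, -0.034, 0.01]]
0.02 [[0.485, -0.112, 0.02], [0.486, -0.042, 0.02]]
0.03 [[0.475, -0.119, 0.03], [0.476, -0.05, 0.03]]
0.04 [[0.465, -0.125, 0.04], [0.466, -0.058, 0.04]]
0.05 [[0.455, -0.132, 0.05], [0.456, -0.065, 0.05]]
[[0.493 0.077 0.   ]
 [0.504 0.165 0.   ]
 [0.658 0.053 0.   ]]
```

Request:
send_rows --commands '[[[0,0,0],[0.3,0,0],-0.4],[[0,0,0],[0.2,0,0],-0.4],[[0,0,0],[0,0,0],-0.4]]'

```text
time: 6.85
ee_pos: [0.4634, -0.0963, 0.0233]
orientation: [0.709, 0.018, 0.705, -0.018]
wrist_force: [4.8, 1.3, -3.1]
opening: 0.703
```

```bash
python3 - <<'E'
from h import *
s=env.observe();print(s['ee_pos'],s['wrist_force'])
b=env.grab_frame("side")
cv2.imwrite("pics/s4.png",cv2.resize(b[270:340,340:420],None,fx=8,fy=8,interpolation=cv2.INTER_CUBIC))
E
```

```text
[ 0.46342283 -0.09634492  0.02326801] [ 4.78319123  1.32972063 -3.13202277]
```

View pics/s4.png

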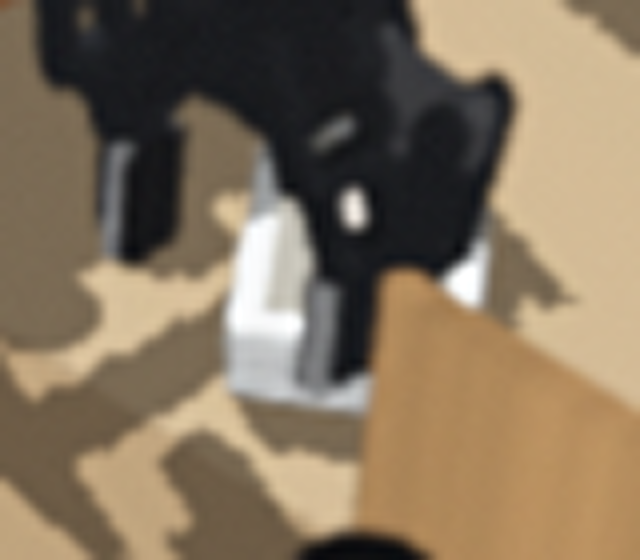

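Request:
send_rows --commands '[[[0,0,0],[0,0,0],-0.4]]'

```text
time: 7.02
ee_pos: [0.4634, -0.0963, 0.0233]
orientation: [0.709, 0.018, 0.705, -0.018]
wrist_force: [6.4, 1.4, -3.1]
opening: 0.697
```

```bash
python3 - <<'E'
from h import *
s=env.observe();print(s)
b=env.grab_frame("top")
cv2.imwrite("pics/t4.png",cv2.resize(b[190:340,310:510],None,fx=4,fy=4,interpolation=cv2.INTER_CUBIC))
for nm,(x,y) in {"wrist/tool":(.463,-.096)}.items(): print(proj("top",[[x,y,z] for z in(0,.1,.2,.3)]).round(0).tolist())
E
```

```text
{'time': 7.025, 'q': array([ 0.11238845,  0.67264698,  0.069497  ,  2.11826719, -0.12942493,
        0.3488284 ,  1.80756113]), 'dq': array([-1.37873168e-04,  2.02705579e-03, -1.03949072e-03, -3.25115695e-04,
        1.57037917e-03,  1.14172221e-03, -4.74801378e-05]), 'effort': array([ 1.74910046e+00, -3.90463293e+01,  2.86496602e+00, -3.70808713e+00,
        3.76031315e-02,  1.20699897e+00, -3.30529427e-01]), 'ee_pos': array([ 0.46342881, -0.09630685,  0.02333038]), 'orientation': array([ 0.708911  ,  0.01821088,  0.70482827, -0.01818399]), 'wrist_force': array([ 6.44134689,  1.44088775, -3.06723408]), 'wrist_torque': array([ 0.49249831, -0.97824801,  0.28101176]), 'opening': 0.6967737877434442}
[[391.0, 266.0], [396.0, 264.0], [402.0, 262.0], [409.0, 259.0]]
```

View pics/t4.png

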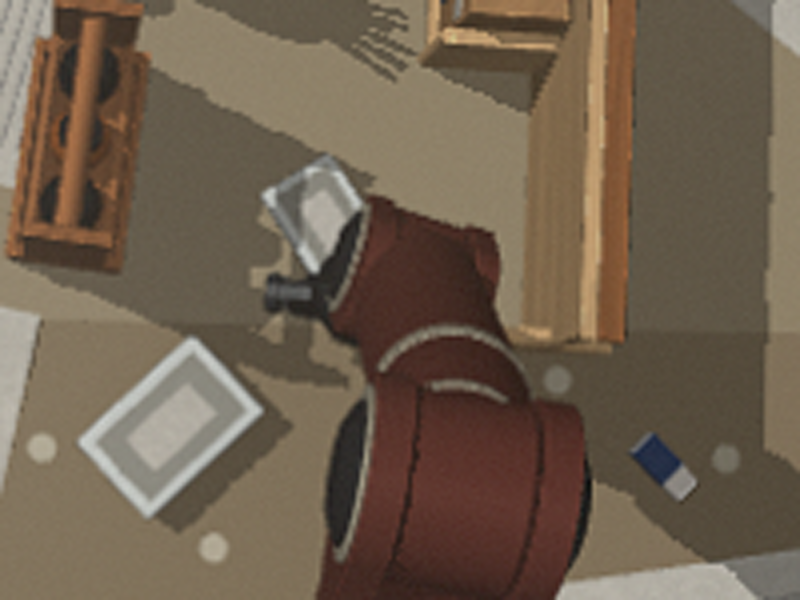

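Request:
send_rows --commands '[[[0,0,0],[0,0.25,0],-0.4],[[0,0,0],[0,0.25,0],-0.4],[[0,0,0],[0,0,0],-0.4]]'

```text
time: 7.45
ee_pos: [0.4598, -0.0839, 0.0231]
orientation: [0.706, 0.019, 0.708, -0.019]
wrist_force: [-0.3, -0.2, -0.3]
opening: 0.7
```

```bash
python3 - <<'E'
from h import *
for z in(.0,.01,.02,.03,.04): print(z,unproj("side",[[379.4,318.5],[355,302.5]],z).round(3).tolist())
b=env.grab_frame("side")
cv2.imwrite("pics/s5.png",cv2.resize(b[270:340,340:420],None,fx=8,fy=8,interpolation=cv2.INTER_CUBIC))
E
```

```text
0.0 [[0.491, -0.105, 0.0], [0.494, -0.035, 0.0]]
0.01 [[0.481, -0.112, 0.01], [0.485, -0.043, 0.01]]
0.02 [[0.472, -0.118, 0.02], [0.475, -0.05, 0.02]]
0.03 [[0.462, -0.125, 0.03], [0.465, -0.058, 0.03]]
0.04 [[0.452, -0.131, 0.04], [0.456, -0.065, 0.04]]
```

View pics/s5.png

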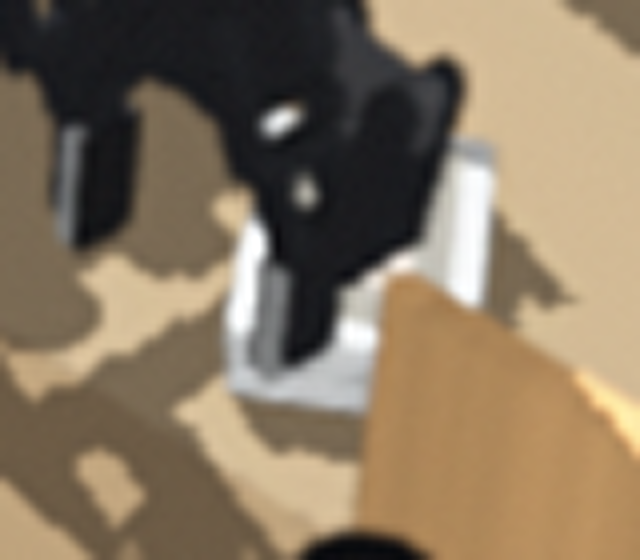

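Request:
send_rows --commands '[[[0,0,0],[0.2,0,0],-0.4],[[0,0,0],[0.2,0,0],-0.4],[[0,0,0],[0,0,0],-0.4]]'

```text
time: 7.88
ee_pos: [0.4604, -0.0847, 0.0128]
orientation: [0.706, 0.019, 0.707, -0.019]
wrist_force: [0.7, -0.3, 0.4]
opening: 0.698
```

```bash
python3 - <<'E'
from h import *
s=env.observe();print(s['ee_pos'],s['wrist_force'])
b=env.grab_frame("side")
cv2.imwrite("pics/s6.png",cv2.resize(b[270:340,340:420],None,fx=8,fy=8,interpolation=cv2.INTER_CUBIC))
E
```

```text
[ 0.46040127 -0.08466921  0.01275562] [ 0.65040351 -0.32271053  0.42676226]
```

View pics/s6.png

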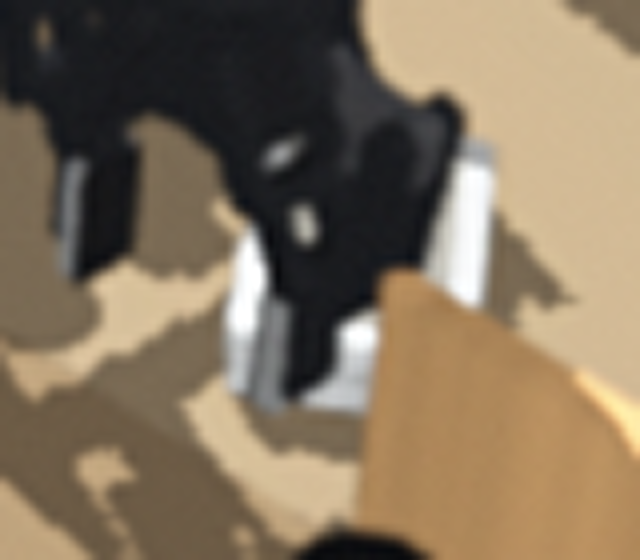

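Request:
send_rows --commands '[[[0,0,0],[0.2,0,0],-0.4],[[0,0,0],[0.1,0,0],-0.4],[[0,0,0],[0,0,0],-0.4]]'

```text
time: 8.3
ee_pos: [0.4607, -0.0845, 0.0056]
orientation: [0.707, 0.019, 0.707, -0.019]
wrist_force: [0.1, 0.3, 0.3]
opening: 0.701
```

```bash
python3 - <<'E'
from h import *
s=env.observe();print(s['ee_pos'],s['wrist_force'])
b=env.grab_frame("side")
cv2.imwrite("pics/s7.png",cv2.resize(b[270:340,340:420],None,fx=8,fy=8,interpolation=cv2.INTER_CUBIC))
for z in(.0,.01,.02,.03): print(z,unproj("side",[[348.8,304.8]],z).round(3).tolist())
E
```

```text
[ 0.46067397 -0.08452501  0.0055575 ] [0.05986022 0.33240826 0.31791481]
0.0 [[0.479, -0.031, 0.0]]
0.01 [[0.469, -0.038, 0.01]]
0.02 [[0.46, -0.046, 0.02]]
0.03 [[0.45, -0.054, 0.03]]
```

View pics/s7.png

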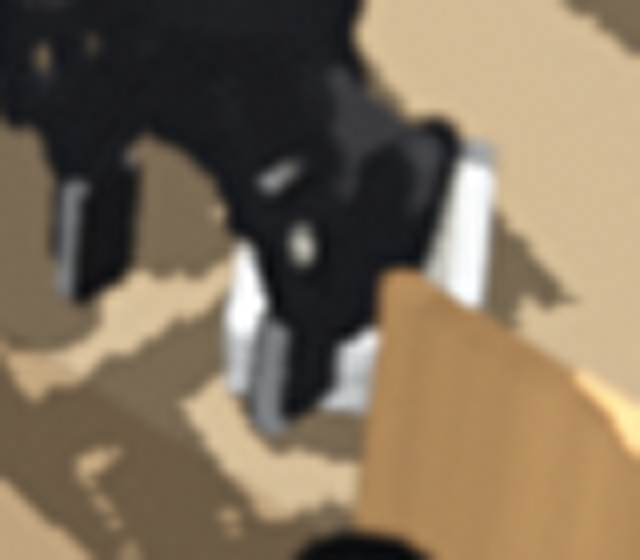

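Request:
send_rows --commands '[[[0,0,0],[0.15,0,0],-0.4],[[0,0,0],[0.15,0,0],-0.4],[[0,0,0],[0,0,0],-0.4]]'

```text
time: 8.72
ee_pos: [0.4606, -0.0845, -0.002]
orientation: [0.707, 0.019, 0.707, -0.019]
wrist_force: [0.5, 0.0, -0.6]
opening: 0.703
```

```bash
python3 - <<'E'
from h import *
s=env.observe();print(s['ee_pos'],s['wrist_force'])
b=env.grab_frame("side")
cv2.imwrite("pics/s8.png",cv2.resize(b[270:340,340:420],None,fx=8,fy=8,interpolation=cv2.INTER_CUBIC))
E
```

```text
[ 0.46063667 -0.08450097 -0.00201477] [ 0.51852759  0.00933814 -0.62306513]
```

View pics/s8.png

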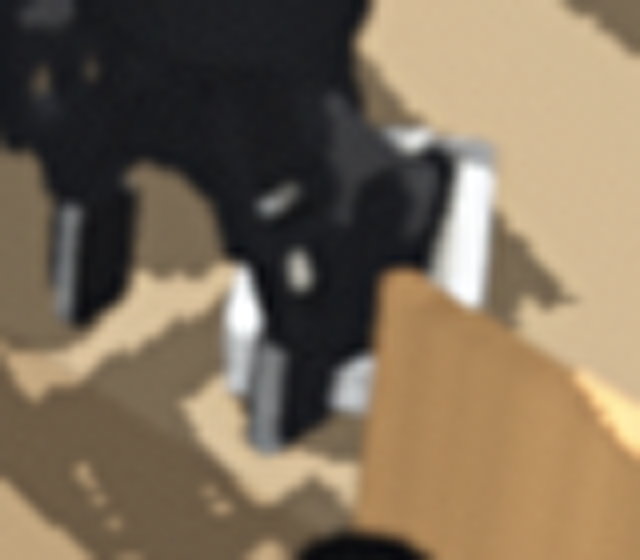

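Request:
send_rows --commands '[[[0,0,0],[0,0,0.2],-0.4],[[0,0,0],[0,0,0.3],-0.4],[[0,0,0],[0,0,0.3],-0.4],[[0,0,0],[0,0,0.3],-0.4],[[0,0,0],[0,0,0.3],-0.4],[[0,0,0],[0,0,0.3],-0.4],[[0,0,0],[0,0,0.3],-0.4],[[0,0,0],[0,0,0.3],-0.4]]'

```text
time: 9.78
ee_pos: [0.5188, -0.0877, -0.0017]
orientation: [0.707, 0.019, 0.707, -0.019]
wrist_force: [-1.6, 0.6, 0.9]
opening: 0.699
```

```bash
python3 - <<'E'
from h import *
s=env.observe();print(s['ee_pos'],s['wrist_force'])
b=env.grab_frame("side")[200:350,300:500];t=env.grab_frame("top")[150:300,310:510]
cv2.imwrite("pics/s9.png",cv2.resize(np.hstack([b,t]),None,fx=2,fy=2,interpolation=cv2.INTER_CUBIC))
E
```

```text
[ 0.51876982 -0.0876511  -0.00173624] [-1.64056039  0.63567085  0.85960527]
```

View pics/s9.png

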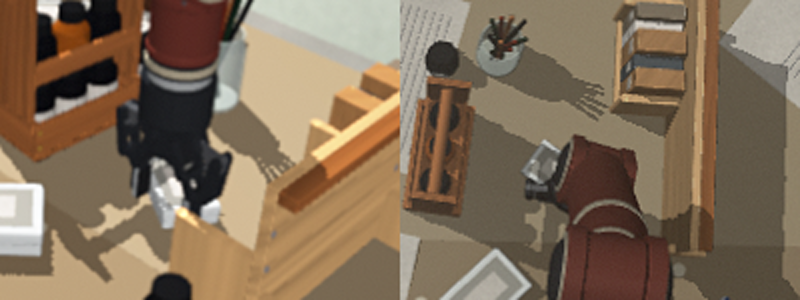

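Request:
send_rows --commands '[[[0,0,0],[0,0,0.35],-0.4],[[0,0,0],[0,0,0.35],-0.4],[[0,0,0],[0,0,0.35],-0.4],[[0,0,0],[0,0,0.35],-0.4],[[0,0,0],[0,0,0.35],-0.4],[[0,0,0],[0,0,0.35],-0.4],[[0,0,0],[0,0,0.35],-0.4],[[0,0,0],[0,0,0.35],-0.4]]'

```text
time: 10.88
ee_pos: [0.5888, -0.0915, -0.0017]
orientation: [0.707, 0.019, 0.707, -0.019]
wrist_force: [-0.8, 0.5, -1.1]
opening: 0.702
```

```bash
python3 - <<'E'
from h import *
s=env.observe();print(s['ee_pos'],s['wrist_force'])
b=env.grab_frame("side")[180:330,320:520];t=env.grab_frame("top")[150:300,310:510]
cv2.imwrite("pics/s10.png",cv2.resize(np.hstack([b,t]),None,fx=2,fy=2,interpolation=cv2.INTER_CUBIC))
E
```

```text
[ 0.5887586  -0.09151965 -0.00169297] [-0.79077504  0.47082703 -1.13045208]
```

View pics/s10.png

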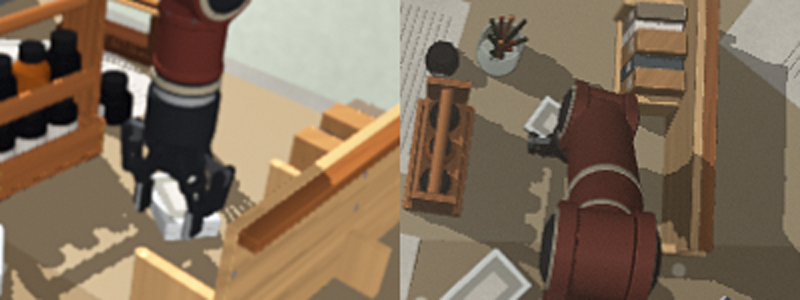

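Request:
send_rows --commands '[[[0,0,0],[0,0,0.35],-0.4],[[0,0,0],[0,0,0.35],-0.4],[[0,0,0],[0,0,0.35],-0.4],[[0,0,0],[0,0,0.35],-0.4],[[0,0,0],[0,0,0.35],-0.4],[[0,0,0],[0,0,0.35],-0.4],[[0,0,0],[0,0,0.35],-0.4],[[0,0,0],[0,0,0.35],-0.4]]'

```text
time: 11.98
ee_pos: [0.6586, -0.0954, -0.0017]
orientation: [0.707, 0.019, 0.707, -0.019]
wrist_force: [-0.6, 0.3, 0.7]
opening: 0.701
```

```bash
python3 - <<'E'
from h import *
s=env.observe();print(s['ee_pos'],s['wrist_force'])
b=env.grab_frame("side")[150:300,340:540];t=env.grab_frame("top")[130:280,310:510]
cv2.imwrite("pics/s11.png",cv2.resize(np.hstack([b,t]),None,fx=2,fy=2,interpolation=cv2.INTER_CUBIC))
print(unproj("side",[[405,247]],0),unproj("top",[[359,176]],0.1))
E
```

```text
[ 0.65859024 -0.09538634 -0.0017243 ] [-0.64744072  0.28991572  0.66319428]
[[ 7.56181206e-01  2.20095990e-02 -1.11022302e-16]] [[0.726998   0.01663714 0.1       ]]
```

View pics/s11.png

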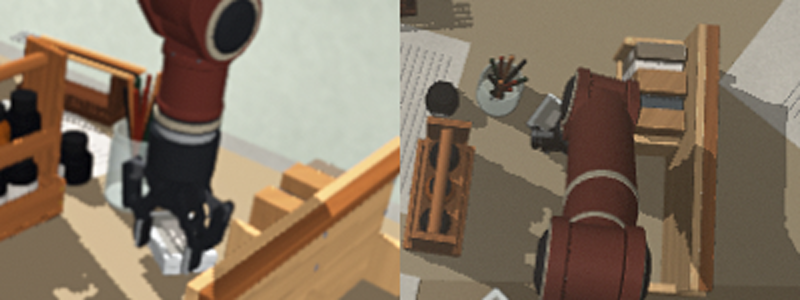

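Request:
send_rows --commands '[[[0,0,0],[0,-0.04,0.3],-0.4],[[0,0,0],[0,-0.04,0.3],-0.4],[[0,0,0],[0,-0.04,0.3],-0.4],[[0,0,0],[0,-0.04,0.3],-0.4],[[0,0,0],[0,0,0.3],-0.4],[[0,0,0],[0,0,0.2],-0.4],[[0,0,0],[0,0,0],-0.4]]'

```text
time: 12.95
ee_pos: [0.701, -0.1017, -0.0017]
orientation: [0.707, 0.019, 0.706, -0.019]
wrist_force: [-0.4, 0.2, 0.1]
opening: 0.698
```

Request:
send_rows --commands '[[[0,0,0],[0,0,-0.5],-0.4],[[0,0,0],[0,0,-1],-0.4],[[0,0,0],[-1,0,-0.5],-0.4],[[0,0,0],[-1,0,-0.5],-0.4],[[0,0,0],[-1,0,-0.5],-0.4],[[0,0,0],[-1,0,0],-0.4],[[0,0,0],[-1,0,0],-0.4],[[0,0,0],[-1,0,0],-0.4]]'

```text
time: 13.95
ee_pos: [0.6254, -0.0975, 0.1495]
orientation: [0.707, 0.019, 0.707, -0.019]
wrist_force: [0.1, -0.6, -0.0]
opening: 0.697
```

```bash
python3 - <<'E'
from h import *
s=env.observe();print(s['ee_pos'],s['wrist_force'],s['q'])
b=env.grab_frame("side");t=env.grab_frame("top")
cv2.imwrite("pics/s12.png",b);cv2.imwrite("pics/t12.png",cv2.resize(t[120:270,310:510],None,fx=4,fy=4,interpolation=cv2.INTER_CUBIC))
for n in("top","side"):
  for d in env.boxes_of("nib_tin",n): print(n,np.round(d['at']),d['conf'],unproj(n,d['at'],.02).round(3))
E
```

```text
[ 0.62540995 -0.097507    0.14946221] [ 0.09864921 -0.57665184 -0.0042543 ] [ 0.03961598  0.66316469  0.13716943  1.56937038 -0.10645101  0.91563966
  1.72899716]
top [352. 298.] 0.95 [[0.363 0.028 0.02 ]]
top [388. 179.] 0.79 [[ 0.738 -0.082  0.02 ]]
top [275. 179.] 0.75 [[0.732 0.279 0.02 ]]
top [170. 257.] 0.75 [[0.477 0.604 0.02 ]]
side [440. 265.] 0.85 [[ 0.725 -0.099  0.02 ]]
side [292. 308.] 0.79 [[0.367 0.028 0.02 ]]
side [326. 203.] 0.58 [[0.756 0.305 0.02 ]]
side [466. 298.] 0.52 [[ 0.656 -0.21   0.02 ]]
```

View pics/s12.png

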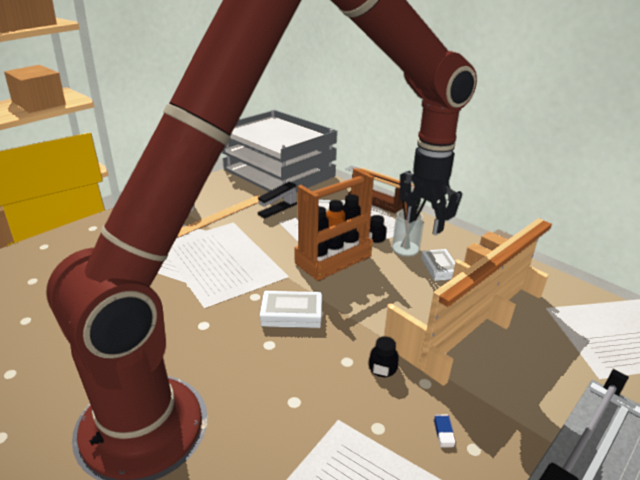

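View pics/t12.png

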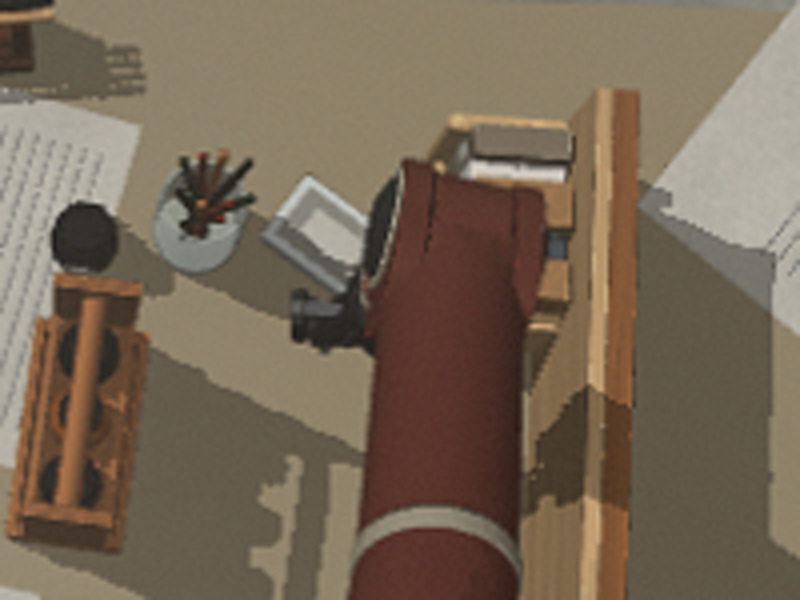

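Request:
send_rows --commands '[[[0,0,0],[-1,0,0],-1],[[1,0,0],[-1,0,0],-1],[[1,0,0],[-1,0,0],-1],[[1,0,0],[-1,0,0],-1],[[1,0,0],[-1,0,0],-1],[[1,0,0],[-1,0,0],-1],[[1,0,0],[-1,0,0],-1],[[1,0,0],[-0.2,0,0],-1]]'

```text
time: 15.15
ee_pos: [0.6258, -0.0977, 0.3287]
orientation: [0.567, 0.423, 0.566, -0.423]
wrist_force: [0.2, 0.0, 0.2]
opening: 1.0
```

Request:
send_rows --commands '[[[1,0,0],[0,0,0],-1],[[1,0,0],[0,0,0],-1],[[0,0,0],[0,-0.1,-0.5],-1],[[0,0,0],[0,-0.1,-1],-1],[[0,0,0],[0,-0.1,-1],-1],[[0,0,0],[0,-0.1,-1],-1],[[0,0,0],[0,-0.1,-1],-1],[[0,0,0],[0,-0.1,-1],-1]]'

```text
time: 16.15
ee_pos: [0.6173, 0.0427, 0.3273]
orientation: [-0.487, -0.512, -0.488, 0.513]
wrist_force: [0.2, -0.6, -0.2]
opening: 1.0
```

Request:
send_rows --commands '[[[0,0,0],[0,-0.1,-1],-1],[[0,0,0],[0,-0.1,-1],-1],[[0,0,0],[0,-0.1,-1],-1],[[0,0,0],[0,-0.1,-1],-1],[[0,0,0],[0,-0.1,-1],-1],[[0,0,0],[0,-0.1,-1],-1],[[0,0,0],[0,-0.1,-1],-1],[[0,0,0],[0,-0.1,-1],-1]]'

```text
time: 17.15
ee_pos: [0.608, 0.2433, 0.3273]
orientation: [-0.487, -0.512, -0.488, 0.513]
wrist_force: [0.3, 0.6, 0.1]
opening: 1.001
```

Request:
send_rows --commands '[[[0,0,0],[0,0,-1],-1],[[0,-1,0],[0,0,0],-1],[[0,-1,0],[0,0,0],-1],[[0,-1,0],[0,0,0],-1],[[0,-1,0],[0,0,0],-1],[[0,0,0],[0,0,0],-1]]'

```text
time: 17.9
ee_pos: [0.609, 0.2714, 0.3223]
orientation: [-0.625, -0.303, -0.294, 0.657]
wrist_force: [0.4, -0.3, -0.7]
opening: 0.997
```

```bash
python3 - <<'E'
from h import *
s=env.observe();print(s['ee_pos'],s['wrist_force'],s['q'].round(2))
q=s['orientation'];print(R.from_quat([q[1],q[2],q[3],q[0]]).as_matrix().round(3))
b=env.grab_frame("side");t=env.grab_frame("top")
cv2.imwrite("pics/s13.png",b);cv2.imwrite("pics/t13.png",t)
E
```

```text
[0.60897481 0.27138967 0.32227919] [ 0.3681195  -0.26472197 -0.65663969] [-0.93  0.92  0.73  0.89  0.08  1.78 -0.38]
[[-0.036  0.999 -0.031]
 [-0.643 -0.047 -0.765]
 [-0.765 -0.008  0.644]]
```

View pics/s13.png

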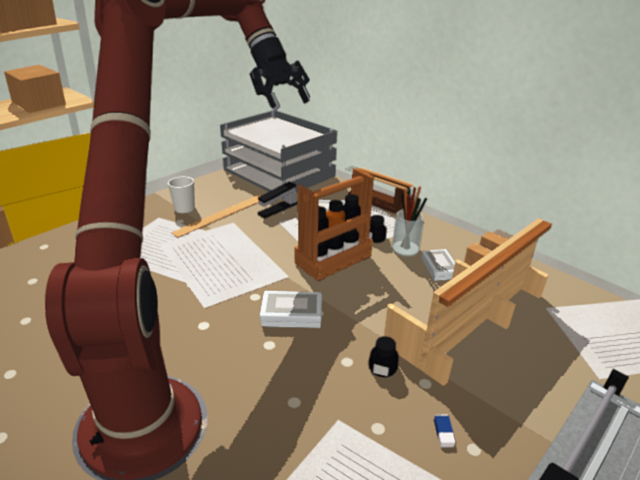

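View pics/t13.png

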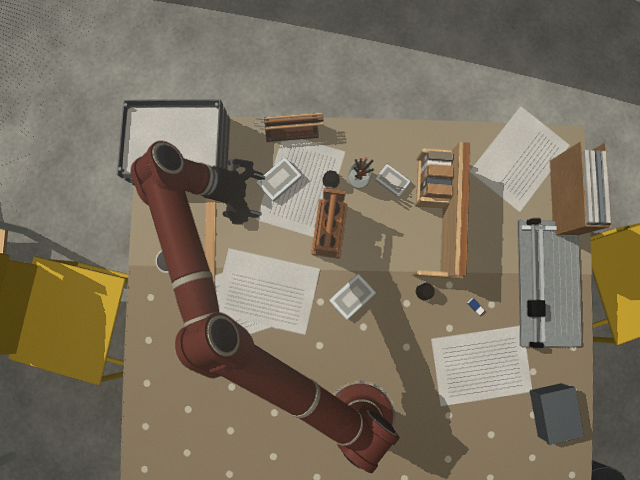

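```bash
python3 - <<'E'
from h import *
print("tray corner",unproj("top",[[228,185],[120,180]],.2).round(3).tolist(),unproj("side",[[221,130],[280,152],[336,133]],.2).round(3).tolist(), unproj("side",[[225,165],[279,192]],0).round(3).tolist())
print("wrist px",[ (z,unproj("top",[[165,155]],z).round(3).tolist()) for z in(.4,.5,.6)])
print("stapler",unproj("top",[[230,182],[243,222]],.06).round(3).tolist(),"ruler",unproj("top",[[210,202],[209,296]],0).round(3).tolist())
print("bigtin",unproj("top",[[275,179]],.02).round(3).tolist())
s=env.observe();p=s['ee_pos'];X=np.array([-.036,-.643,-.765])
for L in(.15,.25,.3): print(L,p-L*X,proj("top",[p-L*X]))
# tin corners
P=unproj("top",[[375,177.],[387,164.],[411,181],[398,194]],.024);print("tin",P.round(3).tolist())
im=cv2.imread("pics/t13.png")[150:270,300:440];cv2.imwrite("pics/t13c.png",cv2.resize(im,None,fx=5,fy=5,interpolation=cv2.INTER_CUBIC))
E
```

```text
tray corner [[0.67, 0.391, 0.2], [0.681, 0.706, 0.2]] [[0.613, 0.592, 0.2], [0.623, 0.346, 0.2], [0.836, 0.347, 0.2]] [[0.737, 0.769, 0.0], [0.732, 0.481, 0.0]]
wrist px [(0.4, [[0.696, 0.51, 0.4]]), (0.5, [[0.666, 0.476, 0.5]]), (0.6, [[0.637, 0.442, 0.6]])]
stapler [[0.712, 0.414, 0.06], [0.587, 0.368, 0.06]] ruler [[0.659, 0.488, 0.0], [0.358, 0.477, 0.0]]
bigtin [[0.733, 0.278, 0.02]]
0.15 [0.61585233 0.36242897 0.44291132] [[219.54345878 183.73360239]]
0.25 [0.61945233 0.42672897 0.51941132] [[182.89828177 173.55060202]]
0.3 [0.62125233 0.45887897 0.55766132] [[162.76517315 167.97546596]]
tin [[0.744, -0.04, 0.024], [0.788, -0.078, 0.024], [0.734, -0.155, 0.024], [0.691, -0.113, 0.024]]
```

View pics/t13c.png

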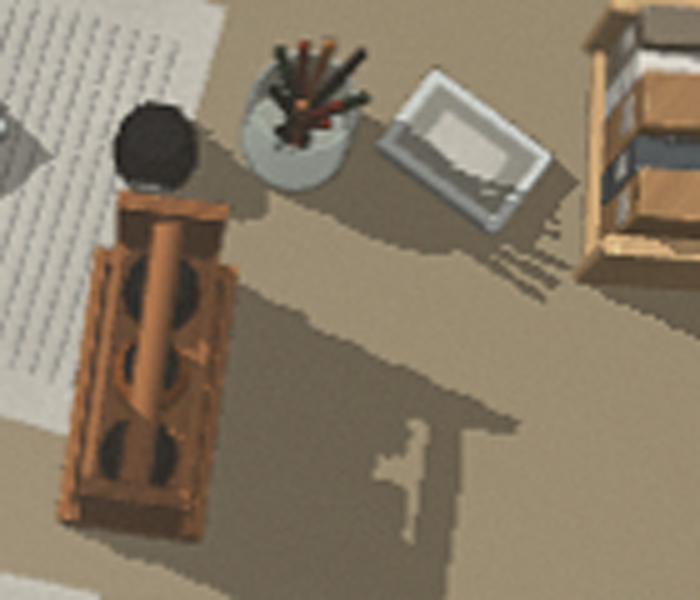

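```bash
python3 - <<'E'
from h import *
s=cv2.imread("pics/s13.png")[30:120,230:330];t=cv2.imread("pics/t13.png")[140:230,200:300]
cv2.imwrite("pics/c13.png",cv2.resize(np.hstack([s,t]),None,fx=4,fy=4,interpolation=cv2.INTER_CUBIC))
E
```

```text
(no output)
```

View pics/c13.png

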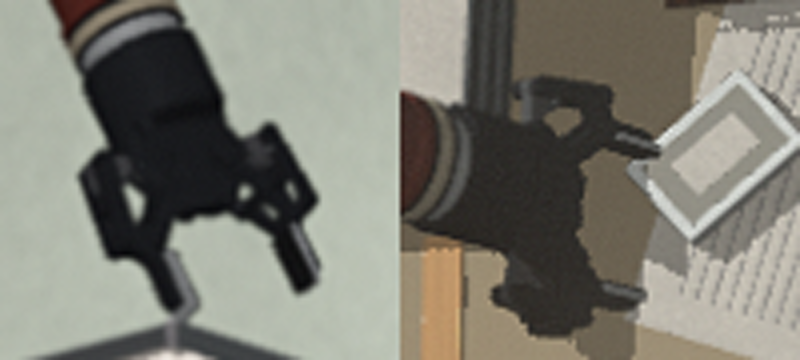

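```bash
cat >> h.py <<'E'
def tri(ps,pt):
    A=[];
    for n,p in(("side",ps),("top",pt)):
        e=cal(n)['eye']; q=unproj(n,[p],0)[0]; d=(q-e)/np.linalg.norm(q-e); A.append((e,d))
    (e1,d1),(e2,d2)=A
    M=np.c_[d1,-d2]; t=np.linalg.lstsq(M,e2-e1,rcond=None)[0]
    a=e1+t[0]*d1;b=e2+t[1]*d2
    return (a+b)/2,np.linalg.norm(a-b)
E
python3 - <<'E'
from h import *
s=env.observe();p=s['ee_pos'];q=s['orientation'];M=R.from_quat([q[1],q[2],q[3],q[0]]).as_matrix()
for a in(((275,108.7),(261.3,213.8)),((305.8,103),(265,178))):
    x,g=tri(*a);print(x.round(4),g.round(4),"in tool:",((x-p)@M).round(4))
E
```

```text
[0.5603 0.2801 0.3414] 0.0115 in tool: [-0.0175 -0.0508 -0.0002]
[0.6525 0.2746 0.338 ] 0.0114 in tool: [-0.0145  0.0415 -0.002 ]
```

```bash
cat >> h.py <<'E'
def delta(tgt):
    s=env.observe();p=s['ee_pos'];q=s['orientation'];M=R.from_quat([q[1],q[2],q[3],q[0]]).as_matrix()
    return ((np.array(tgt)-p)@M/.025).round(2)
E
python3 - <<'E'
from h import *
print(delta([.583,.215,.10]),delta([.583,.215,.02]))
E
```

```text
[ 8.34 -0.99 -4.26] [10.79 -0.99 -6.31]
```

Request:
send_rows --commands '[[[0,0,0],[0.9,-0.1,-0.5],-1],[[0,0,0],[0.95,-0.1,-0.5],-1],[[0,0,0],[0.95,-0.1,-0.5],-1],[[0,0,0],[0.95,-0.1,-0.5],-1],[[0,0,0],[0.95,-0.1,-0.5],-1],[[0,0,0],[0.95,-0.1,-0.5],-1],[[0,0,0],[0.95,-0.1,-0.5],-1],[[0,0,0],[0.95,-0.1,-0.5],-1]]'

```text
time: 19.0
ee_pos: [0.589, 0.2208, 0.1216]
orientation: [-0.622, -0.31, -0.29, 0.658]
wrist_force: [-0.5, -0.2, -0.3]
opening: 0.999
```

```bash
python3 - <<'E'
from h import *
s=env.observe();print(s['ee_pos'],s['wrist_force'],s['q'].round(2))
print(delta([.583,.215,.02]))
b=env.grab_frame("side");t=env.grab_frame("top")
cv2.imwrite("pics/s14.png",np.vstack([b[:300,150:450],t[90:330,130:430]]))
E
```

```text
[0.58895017 0.22080837 0.12159044] [-0.48301855 -0.15144822 -0.27155777] [-0.96  1.02  0.7   1.32  0.02  1.3  -0.51]
[ 3.28 -0.24 -2.41]
```

View pics/s14.png

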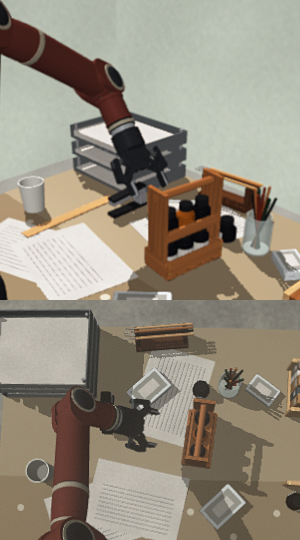

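```bash
python3 - <<'E'
from h import *
print("tray near corner",tri((280,152),(228,186)))
t=env.grab_frame("top")
cv2.imwrite("pics/t15.png",cv2.resize(t[130:260,110:310],None,fx=4,fy=4,interpolation=cv2.INTER_CUBIC))
s=env.grab_frame("side")
cv2.imwrite("pics/s15.png",cv2.resize(s[40:240,200:400],None,fx=3,fy=3,interpolation=cv2.INTER_CUBIC))
E
```

```text
tray near corner (array([0.67120951, 0.3983986 , 0.17204575]), np.float64(0.004946618121833829))
```

View pics/t15.png

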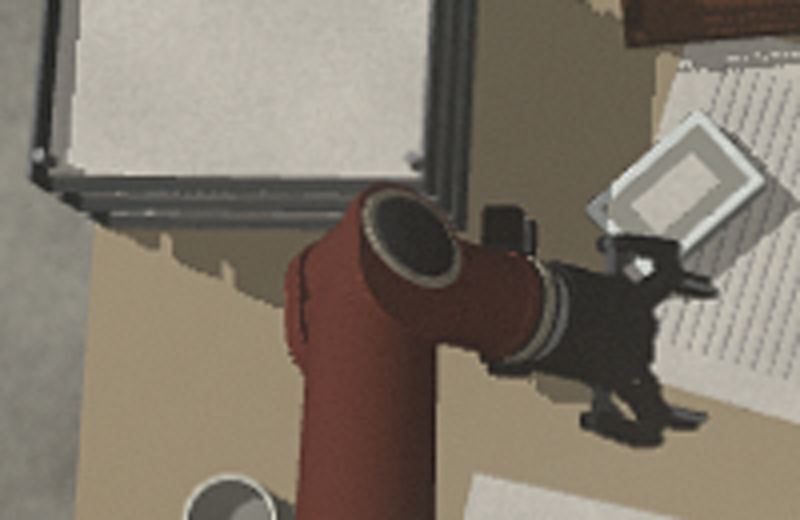

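View pics/s15.png

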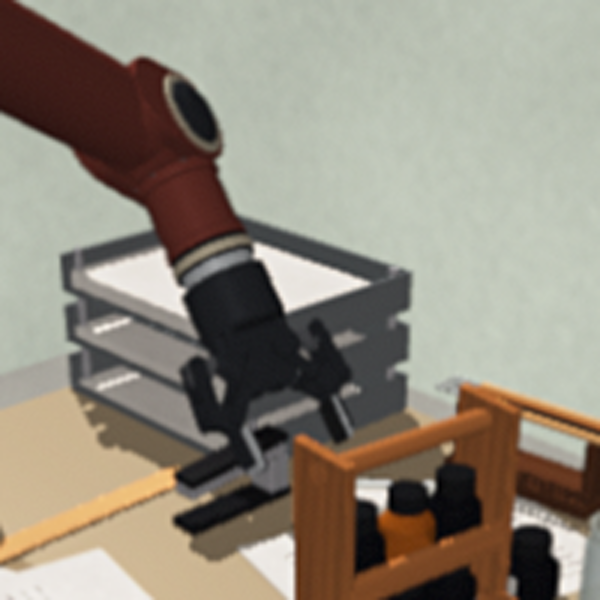

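```bash
python3 - <<'E'
from h import *
print("wrist disc",tri((263.5,78),(213.5,190)))
print(tri((270,124),(246,206)),"wrist ring")
print(delta([.583,.182,.118]),delta([.583,.182,.012]))
E
```

```text
wrist disc (array([0.61358394, 0.39009672, 0.38298469]), np.float64(0.0016277854879167628))
(array([0.58780257, 0.32897404, 0.28740921]), np.float64(0.015750667584728678)) wrist ring
[ 1.14 -0.14  1.13] [ 4.39 -0.15 -1.59]
```

Request:
send_rows --commands '[[[0,0,0],[0.57,-0.07,0.57],-1],[[0,0,0],[0.57,-0.07,0.57],-1],[[0,0,0],[0.8,0,-0.68],-1],[[0,0,0],[0.8,0,-0.68],-1],[[0,0,0],[0.8,0,-0.68],-1],[[0,0,0],[0.4,0,-0.34],-1],[[0,0,0],[0,0,0],-1]]'

```text
time: 20.08
ee_pos: [0.5815, 0.1833, 0.0224]
orientation: [-0.623, -0.305, -0.291, 0.659]
wrist_force: [-0.3, -0.0, 0.7]
opening: 1.002
```

```bash
python3 - <<'E'
from h import *
s=env.observe();print(s['ee_pos'],s['wrist_force'],s['q'].round(2))
t=env.grab_frame("top");s=env.grab_frame("side")
a=cv2.resize(t[180:280,230:370],None,fx=4,fy=4,interpolation=cv2.INTER_CUBIC)
b=cv2.resize(s[150:300,220:430],None,fx=2.66667,fy=2.66667,interpolation=cv2.INTER_CUBIC)[:,:560]
cv2.imwrite("pics/t16.png",a);cv2.imwrite("pics/s16.png",b)
E
```

```text
[0.58151687 0.1833474  0.02235157] [-0.2904205  -0.03647473  0.65000409] [-0.93  1.12  0.67  1.44 -0.    1.09 -0.53]
```

View pics/t16.png

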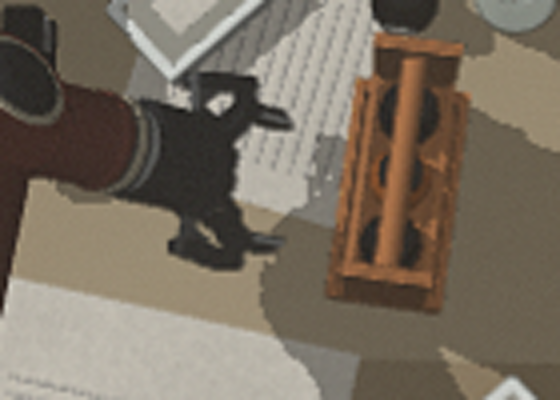

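View pics/s16.png

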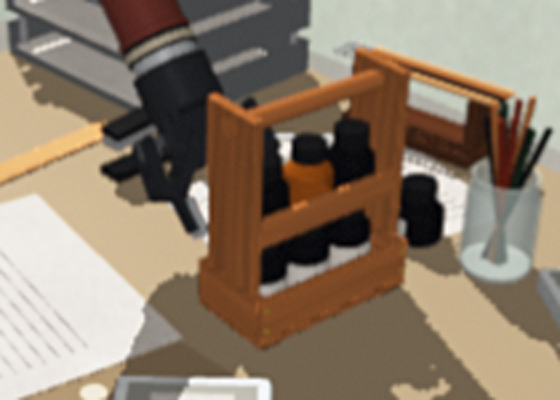

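```bash
python3 - <<'E'
from h import *
s=env.observe();p=s['ee_pos'];q=s['orientation'];M=R.from_quat([q[1],q[2],q[3],q[0]]).as_matrix()
x,g=tri((294.3,237),(300.8,240));print(x,g,(x-p)@M)
for z in(.02,.03,.04): print(unproj("top",[[300.8,240],[302.5,210.5]],z).round(3).tolist())
E
```

```text
[0.5325828  0.19198384 0.05004367] 0.007703282099392072 [-0.02336656 -0.05062714  0.01191608]
[[0.539, 0.191, 0.02], [0.633, 0.188, 0.02]]
[[0.538, 0.19, 0.03], [0.631, 0.187, 0.03]]
[[0.537, 0.19, 0.04], [0.629, 0.187, 0.04]]
```

Request:
send_rows --commands '[[[0,0,0],[0.3,0,-0.25],-1],[[0,0,0],[0.3,0,-0.25],-1],[[0,0,0],[0,0,0],-1]]'

```text
time: 20.55
ee_pos: [0.5814, 0.1833, 0.0034]
orientation: [-0.623, -0.306, -0.291, 0.659]
wrist_force: [0.4, -0.9, -0.6]
opening: 0.999
```

```bash
python3 - <<'E'
from h import *
s=env.observe();print(s['ee_pos'],s['wrist_force'])
t=env.grab_frame("top");s=env.grab_frame("side")
a=cv2.resize(t[190:260,280:350],None,fx=8,fy=8,interpolation=cv2.INTER_CUBIC)
b=cv2.resize(s[205:275,260:330],None,fx=8,fy=8,interpolation=cv2.INTER_CUBIC)
cv2.imwrite("pics/c17.png",np.hstack([a,b])[:, :])
print(delta([.5815,.1833,.004]))
E
```

```text
[0.58139366 0.18330627 0.00341755] [ 0.40721778 -0.8978372  -0.60760309]
[ 0.01 -0.03 -0.01]
```

```bash
python3 -c "
import cv2;i=cv2.imread('pics/c17.png');cv2.imwrite('pics/c17b.png',cv2.resize(i,(800,400)))"
```

```text
(no output)
```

View pics/c17b.png

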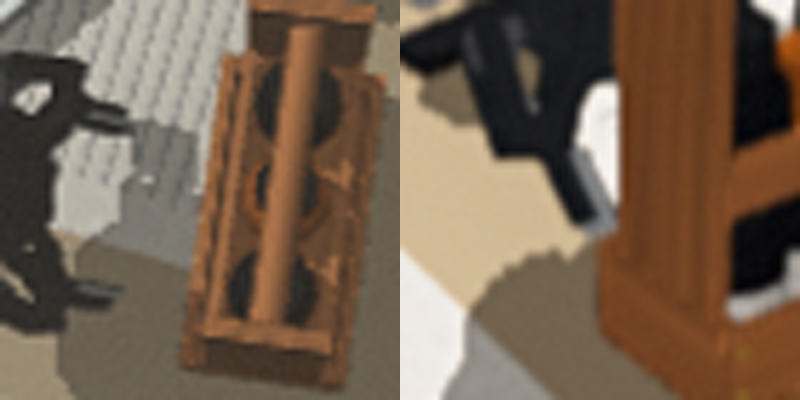

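```bash
python3 - <<'E'
from h import *
s=env.observe();p=s['ee_pos'];q=s['orientation'];M=R.from_quat([q[1],q[2],q[3],q[0]]).as_matrix()
x,g=tri((295,246.1),(301.5,241.1));print(x,g,(x-p)@M)
x,g=tri((291,243),(300,241.1));print(x,g,(x-p)@M)
E
```

```text
[0.53258    0.19050973 0.02442626] 0.006701129041219665 [-0.01819977 -0.04993071  0.0093462 ]
[0.52922194 0.19675011 0.03237047] 0.012764139515527895 [-0.02817213 -0.0536258   0.0098234 ]
```

Request:
send_rows --commands '[[[0,0,0],[0.12,0,-0.1],-1],[[0,0,0],[0.26,0,0.31],-1],[[0,0,0],[0.26,0,0.31],-1],[[0,0,0],[0.26,0,0.31],-1],[[0,0,0],[0.13,0,0.155],-1],[[0,0,0],[0.13,0,0.155],-1],[[0,0,0],[0.13,0,0.155],-1]]'

```text
time: 21.52
ee_pos: [0.5801, 0.1434, 0.0004]
orientation: [-0.623, -0.31, -0.293, 0.656]
wrist_force: [-1.8, 10.2, 7.0]
opening: 1.0
```

```bash
python3 - <<'E'
from h import *
s=env.observe();print(s['ee_pos'],s['wrist_force'])
t=env.grab_frame("top");s=env.grab_frame("side")
a=cv2.resize(t[190:260,280:350],None,fx=5.714,fy=5.714,interpolation=cv2.INTER_CUBIC)
b=cv2.resize(s[205:275,270:340],None,fx=5.714,fy=5.714,interpolation=cv2.INTER_CUBIC)
cv2.imwrite("pics/c18.png",np.hstack([a,b])[:, :])
E
```

```text
[5.80085584e-01 1.43359925e-01 4.47183579e-04] [-1.81298307 10.20335025  6.95007006]
```

View pics/c18.png

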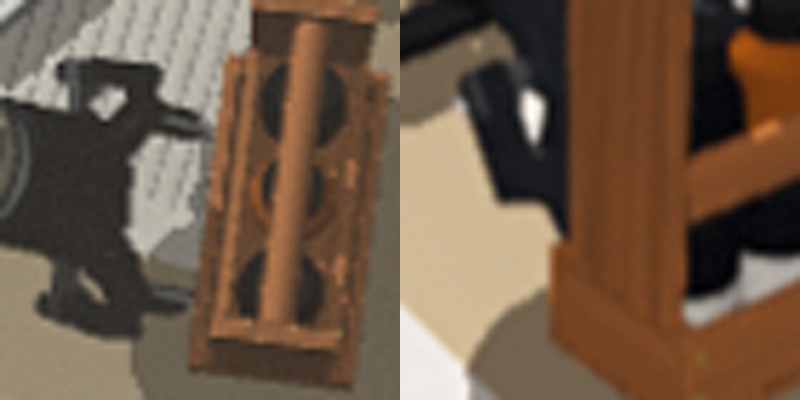

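Request:
send_rows --commands '[[[0,0,0],[-0.06,0,0.05],-1],[[0,0,0],[0.13,0,0.155],-1],[[0,0,0],[0.13,0,0.155],-1]]'

```text
time: 22.0
ee_pos: [0.5791, 0.1294, 0.0016]
orientation: [-0.623, -0.308, -0.292, 0.657]
wrist_force: [0.7, 4.1, -3.2]
opening: 1.001
```

Request:
send_rows --commands '[[[0,0,0],[0.16,0,0.19],-1],[[0,0,0],[0.16,0,0.19],-1],[[0,0,0],[0.16,0,0.19],-1],[[0,0,0],[0.16,0,0.19],-1],[[0,0,0],[0.16,0,0.19],-1],[[0,0,0],[0.16,0,0.19],-1]]'

```text
time: 22.75
ee_pos: [0.5771, 0.0902, 0.0025]
orientation: [-0.623, -0.307, -0.291, 0.658]
wrist_force: [0.8, 3.7, -2.5]
opening: 1.002
```

```bash
cat > look.py <<'E'
import sys
from h import *
s=env.observe();q=s['orientation'];M=R.from_quat([q[1],q[2],q[3],q[0]]).as_matrix()
print(s['time'],s['ee_pos'].round(4),s['wrist_force'].round(1),s['q'].round(2)); print(M.round(3).tolist())
t=env.grab_frame("top");b=env.grab_frame("side")
k=sys.argv[1]
cv2.imwrite(f"pics/top_{k}.png",t);cv2.imwrite(f"pics/side_{k}.png",b)
a=cv2.resize(t[150:290,290:490],None,fx=2.,fy=2.,interpolation=cv2.INTER_CUBIC)
b=cv2.resize(b[160:300,270:470],None,fx=2.,fy=2.,interpolation=cv2.INTER_CUBIC)
cv2.imwrite(f"pics/l_{k}.png",np.hstack([a,b]))
E
python3 look.py a
```

```text
22.75 [0.5771 0.0902 0.0025] [ 0.8  3.7 -2.5] [-0.86  1.1   0.68  1.61  0.03  0.88 -0.48]
[[-0.035, 0.999, -0.042], [-0.642, -0.055, -0.765], [-0.766, -0.0, 0.643]]
```

View pics/l_a.png

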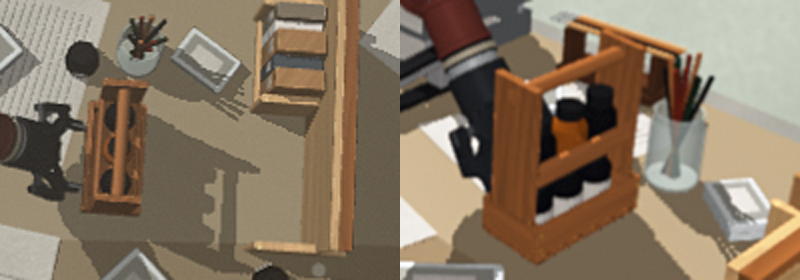

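Request:
send_rows --commands '[[[0,0,0],[0.2,0,0.24],-1],[[0,0,0],[0.2,0,0.24],-1],[[0,0,0],[0.2,0,0.24],-1],[[0,0,0],[0.2,0,0.24],-1],[[0,0,0],[0.2,0,0.24],-1],[[0,0,0],[0.2,0,0.24],-1],[[0,0,0],[0.2,0,0.24],-1],[[0,0,0],[0.2,0,0.24],-1]]'

```text
time: 23.85
ee_pos: [0.5738, 0.0281, 0.0027]
orientation: [-0.623, -0.307, -0.291, 0.658]
wrist_force: [0.7, 4.9, -1.4]
opening: 0.999
```

```bash
python3 look.py b
```

```text
23.85 [0.5738 0.0281 0.0027] [ 0.7  4.9 -1.4] [-0.79  1.09  0.69  1.7   0.06  0.77 -0.43]
[[-0.035, 0.999, -0.041], [-0.642, -0.054, -0.765], [-0.766, 0.0, 0.643]]
```

View pics/l_b.png

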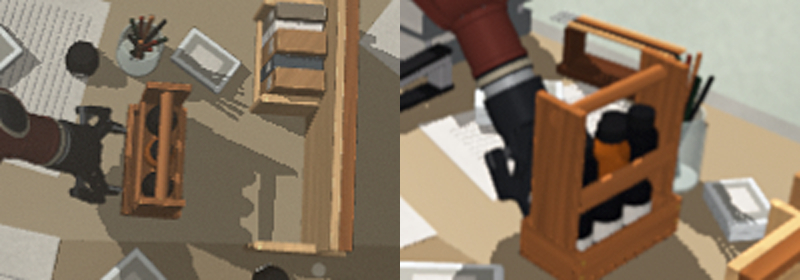

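```bash
python3 - <<'E'
from fit import *
im=cv2.imread("pics/top_b.png")
cv2.imwrite("pics/z_b.png",cv2.resize(im[185:265,340:440],None,fx=7,fy=7,interpolation=cv2.INTER_CUBIC))
E
```

```text
(no output)
```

View pics/z_b.png

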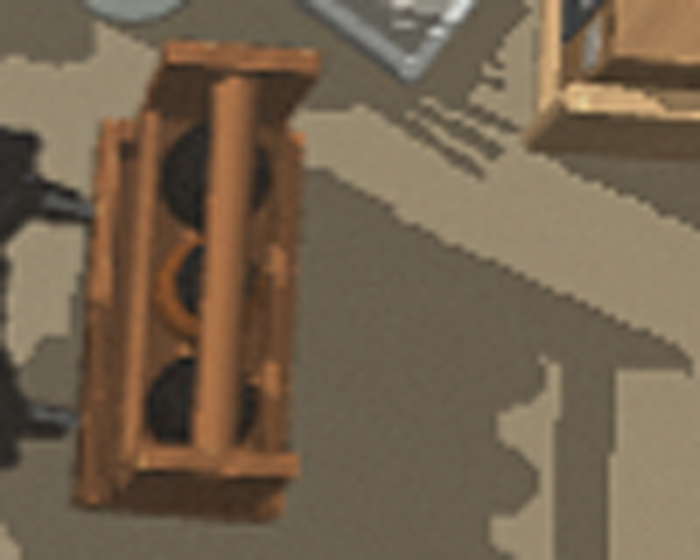

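```bash
python3 - <<'E'
from fit import *
T="top"
cr=[(T,[85,31,215],[363.6,191]),(T,[85,-31,215],[386,192.4]),(T,[85,45,52],[354.7,202.4]),(T,[85,-45,52],[383.3,204.3]),(T,[-85,45,52],[350.9,256.5]),(T,[-85,-45,0],[379.7,259.3]),(T,[-85,-31,215],[382.6,253])]
x,r=fit(cr,[.57,0,0]);xr=np.load("rack0.npy")
d=x[:2]-xr[:2];c,s=np.cos(xr[2]),np.sin(xr[2]);print(x.round(4),r.round(1));print("in rack",c*d[0]+s*d[1],-s*d[0]+c*d[1],x[2]-xr[2])
E
```

```text
[ 0.5697 -0.0146 -0.0458] [-0.  -0.3 -0.  -0.2 -0.3 -0.4  0.2 -0.5  0.4  0.2 -0.9  0.6  0.4  0.5]
in rack 0.009376355181875929 0.23995410209645945 0.008264433161612031
```

Request:
send_rows --commands '[[[0,0,0],[0.2,-0.012,0.24],-1],[[0,0,0],[0.2,-0.012,0.24],-1],[[0,0,0],[0.2,-0.012,0.24],-1],[[0,0,0],[0.2,-0.012,0.24],-1],[[0,0,0],[0.2,-0.012,0.24],-1],[[0,0,0],[0.2,-0.012,0.24],-1],[[0,0,0],[0.2,-0.012,0.24],-1],[[0,0,0],[0.2,-0.012,0.24],-1]]'

```text
time: 24.95
ee_pos: [0.5686, -0.0333, 0.0031]
orientation: [-0.624, -0.307, -0.291, 0.657]
wrist_force: [-0.3, 5.8, 1.0]
opening: 1.0
```

```bash
python3 look.py c
```

```text
24.95 [ 0.5686 -0.0333  0.0031] [-0.3  5.8  1. ] [-0.72  1.07  0.7   1.78  0.09  0.66 -0.39]
[[-0.033, 0.999, -0.041], [-0.641, -0.053, -0.765], [-0.767, 0.0, 0.642]]
```

View pics/l_c.png

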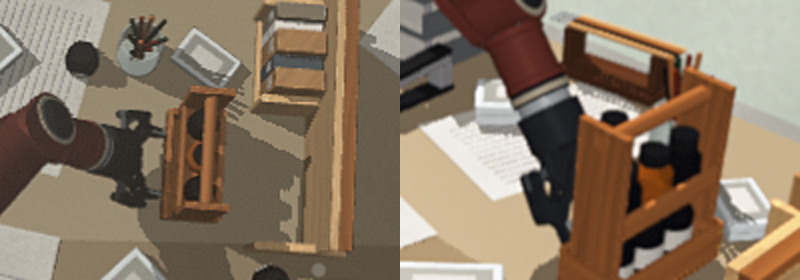

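Request:
send_rows --commands '[[[0,0,0],[0.2,-0.012,0.24],-1],[[0,0,0],[0.2,-0.012,0.24],-1],[[0,0,0],[0.2,-0.012,0.24],-1],[[0,0,0],[0.2,-0.012,0.24],-1],[[0,0,0],[0.2,-0.012,0.24],-1],[[0,0,0],[0.2,-0.012,0.24],-1],[[0,0,0],[0.2,-0.012,0.24],-1],[[0,0,0],[0.2,-0.012,0.24],-1]]'

```text
time: 26.05
ee_pos: [0.563, -0.0951, 0.0033]
orientation: [-0.624, -0.307, -0.291, 0.657]
wrist_force: [0.7, 7.0, 1.7]
opening: 1.0
```

```bash
python3 look.py d; python3 - <<'E'
from h import *
im=cv2.imread("pics/top_d.png")
cv2.imwrite("pics/z_d.png",cv2.resize(im[190:280,370:470],None,fx=6,fy=6,interpolation=cv2.INTER_CUBIC))
E
```

```text
26.05 [ 0.563  -0.0951  0.0033] [0.7 7.  1.7] [-0.64  1.06  0.72  1.84  0.12  0.56 -0.34]
[[-0.033, 0.999, -0.041], [-0.641, -0.052, -0.766], [-0.767, 0.001, 0.642]]
```

View pics/z_d.png

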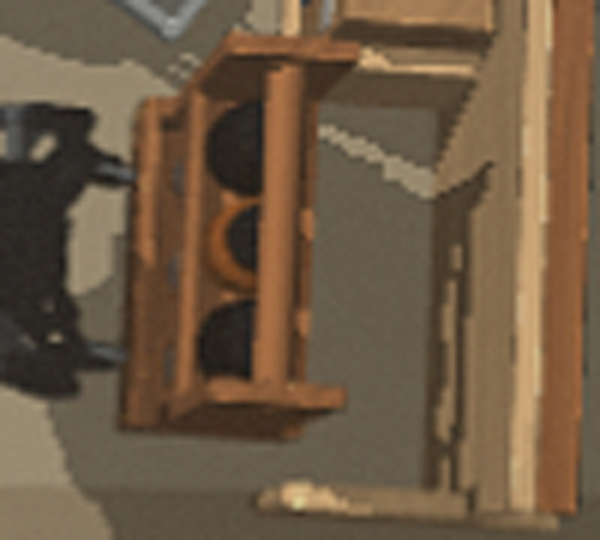

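View pics/side_d.png

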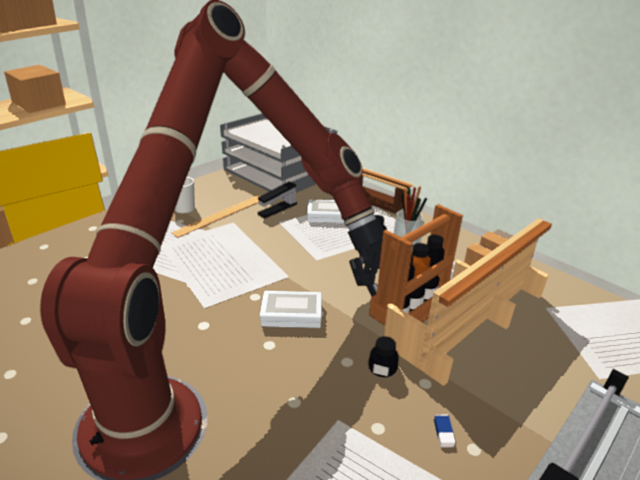

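```bash
python3 - <<'E'
from fit import *
T="top"
cr=[(T,[85,31,215],[409.2,195.8]),(T,[85,-31,215],[429.7,198]),(T,[85,45,52],[393.8,206.7]),(T,[-85,45,52],[390.5,261]),(T,[-85,-45,0],[420,263])]
x,r=fit(cr,[.57,-.1,0]);xr=np.load("rack0.npy")
d=x[:2]-xr[:2];c,s=np.cos(xr[2]),np.sin(xr[2]);print(x.round(4),r.round(1));print("in rack",c*d[0]+s*d[1],-s*d[0]+c*d[1],x[2]-xr[2])
E
```

```text
[ 0.5584 -0.1386 -0.0356] [-1.1 -0.   0.6 -1.   0.4 -0.2  1.7  0.3 -1.9  1. ]
in rack 0.004810206236575636 0.11553459774540692 0.01844823438471333
```

Request:
send_rows --commands '[[[0,0,0],[0.2,-0.008,0.24],-1],[[0,0,0],[0.2,-0.008,0.24],-1],[[0,0,0],[0.2,-0.008,0.24],-1],[[0,0,0],[0.2,-0.008,0.24],-1],[[0,0,0],[0.2,-0.008,0.24],-1],[[0,0,0],[0.2,-0.008,0.24],-1],[[0,0,0],[0.1,0,0.12],-1]]'

```text
time: 27.02
ee_pos: [0.5584, -0.1463, 0.0033]
orientation: [-0.623, -0.307, -0.291, 0.658]
wrist_force: [0.4, 8.0, 3.6]
opening: 0.997
```

```bash
python3 look.py e; python3 - <<'E'
from h import *
im=cv2.imread("pics/top_e.png")
cv2.imwrite("pics/z_e.png",cv2.resize(im[190:280,380:480],None,fx=6,fy=6,interpolation=cv2.INTER_CUBIC))
E
```

```text
27.025 [ 0.5584 -0.1463  0.0033] [0.4 8.  3.6] [-0.56  1.06  0.73  1.87  0.15  0.48 -0.3 ]
[[-0.034, 0.999, -0.041], [-0.641, -0.054, -0.765], [-0.766, 0.0, 0.642]]
```

View pics/z_e.png

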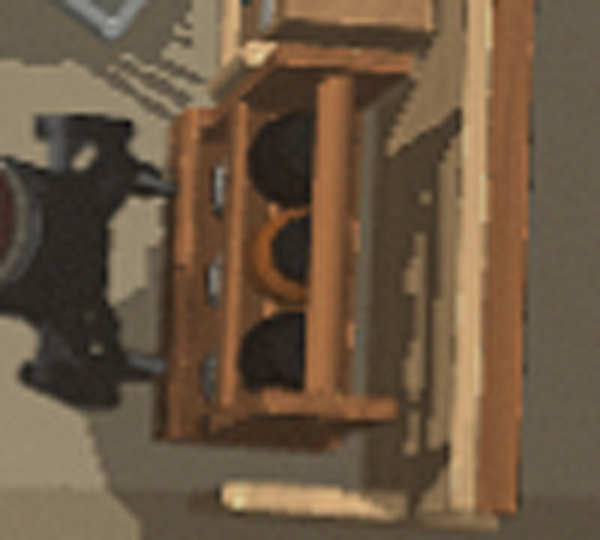

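Request:
send_rows --commands '[[[0,0,0],[0.1,0,0.12],-1],[[0,0,0],[0.1,0,0.12],-1],[[0,0,0],[0.1,0,0.12],-1],[[0,0,0],[0.08,0,0.09],-1]]'

```text
time: 27.62
ee_pos: [0.5577, -0.1605, 0.0033]
orientation: [-0.623, -0.307, -0.291, 0.658]
wrist_force: [1.8, 8.4, 4.2]
opening: 1.0
```

Request:
send_rows --commands '[[[0,0,0],[0.08,0,0.095],-1],[[0,0,0],[0.05,0,0.06],-1]]'

```text
time: 27.88
ee_pos: [0.5574, -0.1655, 0.0033]
orientation: [-0.623, -0.307, -0.291, 0.658]
wrist_force: [1.0, 8.9, 3.4]
opening: 1.0
```

Request:
send_rows --commands '[[[0,0,0],[0.05,0,0.06],-1],[[0,0,0],[0.05,0,0.06],-1]]'

```text
time: 28.12
ee_pos: [0.5574, -0.1676, 0.0032]
orientation: [-0.623, -0.307, -0.292, 0.657]
wrist_force: [-2.4, 18.4, 10.5]
opening: 0.998
```

```bash
python3 look.py f; python3 - <<'E'
from h import *
im=cv2.imread("pics/top_f.png")
cv2.imwrite("pics/z_f.png",cv2.resize(im[190:280,380:480],None,fx=6,fy=6,interpolation=cv2.INTER_CUBIC))
im=cv2.imread("pics/side_f.png")
cv2.imwrite("pics/zs_f.png",cv2.resize(im[190:390,350:560],None,fx=3,fy=3,interpolation=cv2.INTER_CUBIC))
E
```

```text
28.125 [ 0.5574 -0.1676  0.0032] [-2.4 18.4 10.5] [-0.52  1.06  0.73  1.88  0.16  0.45 -0.28]
[[-0.034, 0.999, -0.04], [-0.64, -0.053, -0.767], [-0.768, -0.0, 0.641]]
```

View pics/z_f.png

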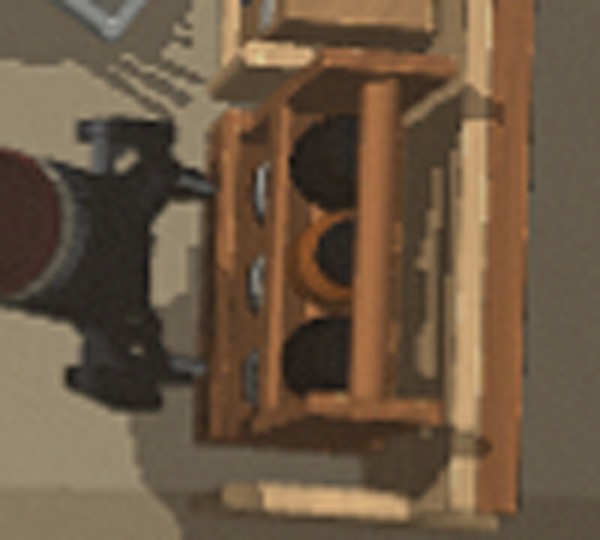

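View pics/zs_f.png

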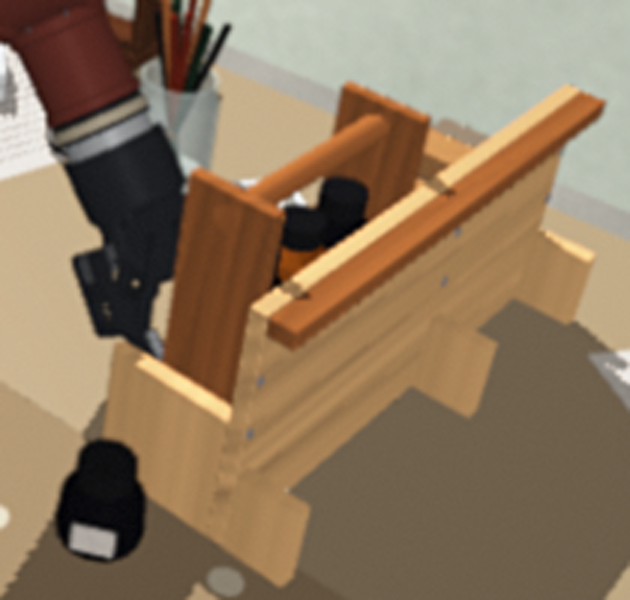

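Request:
send_rows --commands '[[[0,0,0],[0.03,0,0.035],-1],[[0,0,0],[0.0,0,0.0],-1]]'

```text
time: 28.48
ee_pos: [0.5574, -0.1676, 0.0032]
orientation: [-0.623, -0.308, -0.292, 0.657]
wrist_force: [-2.2, 17.7, 10.3]
opening: 0.999
```

Request:
send_rows --commands '[[[0,0,0],[-0.13,0,-0.155],-1],[[0,0,0],[-0.26,0,-0.31],-1],[[0,0,0],[-0.4,0,-0.48],-1],[[0,0,0],[-0.5,0,-0.6],-1],[[0,0,0],[-0.6,0,-0.7],-1],[[0,0,0],[-0.6,0,-0.7],-1],[[0,0,0],[-0.9,0,0.3],-1],[[0,0,0],[-0.9,0,0.3],-1]]'

```text
time: 29.48
ee_pos: [0.563, -0.056, 0.048]
orientation: [-0.624, -0.306, -0.291, 0.658]
wrist_force: [0.3, 0.2, -0.4]
opening: 1.004
```

Request:
send_rows --commands '[[[0,0,0],[-1,0,0.5],-1],[[0,0,0],[-1,0,0.5],-1],[[0,0,0],[-1,0,0.5],-1],[[0,0,0],[-1,0,0.3],-1],[[0,0,0],[-1,0,0],-1],[[0,0,0],[-1,0,0],-1],[[0,0,0],[0,0,0],-1]]'

```text
time: 30.35
ee_pos: [0.5675, 0.0065, 0.1923]
orientation: [-0.624, -0.308, -0.291, 0.656]
wrist_force: [0.3, -0.4, -0.6]
opening: 1.005
```

```bash
python3 look.py g; python3 - <<'E'
from h import *
im=cv2.imread("pics/top_g.png")
cv2.imwrite("pics/z_g.png",cv2.resize(im[140:290,360:480],None,fx=4,fy=4,interpolation=cv2.INTER_CUBIC))
im=cv2.imread("pics/side_g.png")
E
```

```text
30.35 [0.5675 0.0065 0.1923] [ 0.3 -0.4 -0.6] [-0.83  0.8   0.8   1.67  0.16  1.02 -0.31]
[[-0.03, 0.999, -0.041], [-0.64, -0.051, -0.766], [-0.767, 0.003, 0.641]]
```

View pics/z_g.png

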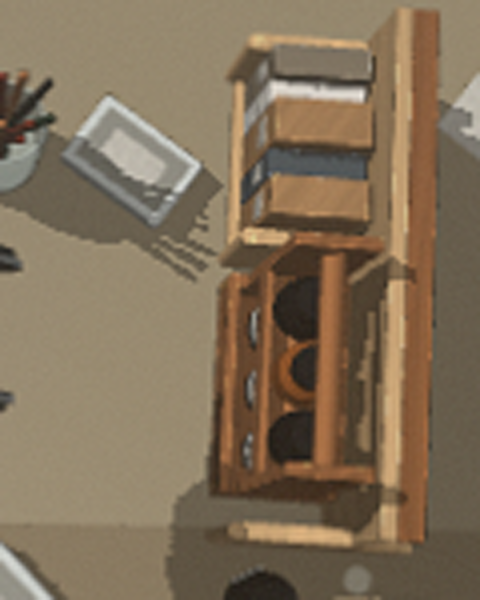

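View pics/side_g.png

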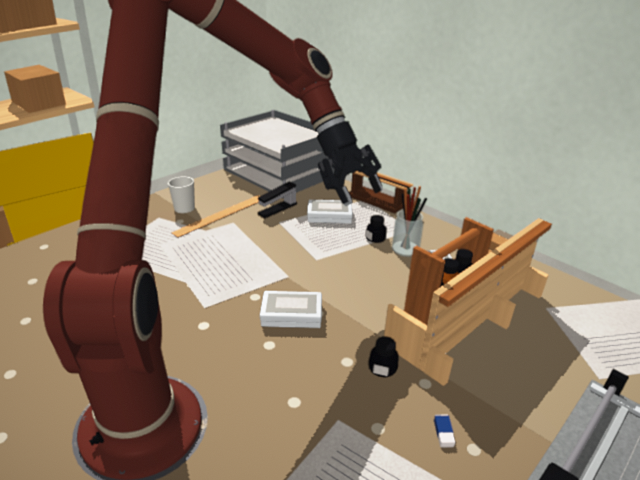

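View pics/top_g.png

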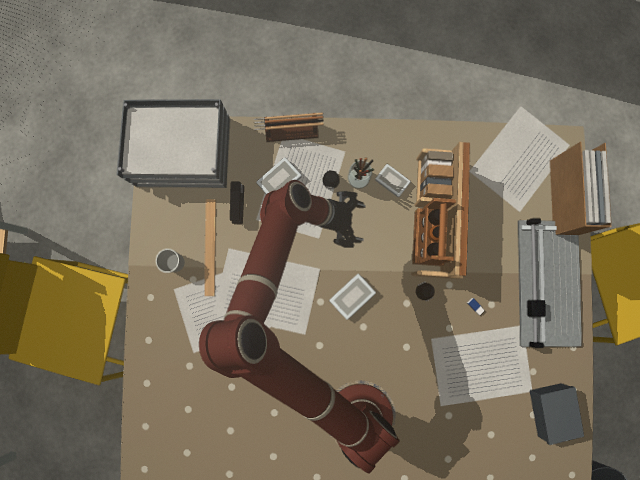

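```bash
python3 - <<'E'
from fit import *
xr=np.load("rack0.npy")
def seg(a,b): return (np.array(a)/1000,np.array(b)/1000)
im=cv2.resize(cv2.imread("pics/top_g.png"),None,fx=5,fy=5,interpolation=cv2.INTER_CUBIC)
for ox,col in((0,(0,255,0)),):
  for bx in((-85,85,-45,45,0,52),(-85,85,-31,31,52,215)):
    c=[(x,y,z) for x in bx[:2] for y in bx[2:4] for z in bx[4:]]
    for i,a in enumerate(c):
      for b in c[i+1:]:
        if sum(u!=v for u,v in zip(a,b))==1:
          P=W(xr,np.array([a,b])/1000+[0.0,.045,0]); q=proj("top",P)*5+2
          cv2.line(im,*[tuple(int(v) for v in k) for k in q],col,1)
cv2.imwrite("pics/ov_g.png",im[900:1450,1950:2450])
# change check
T0=cv2.imread("pics/top0.png").astype(int);T1=cv2.imread("pics/top_g.png").astype(int)
d=(np.abs(T0-T1).max(2)>40).astype(np.uint8)*255;cv2.imwrite("pics/diff.png",d)
E
```

```text
(no output)
```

View pics/ov_g.png

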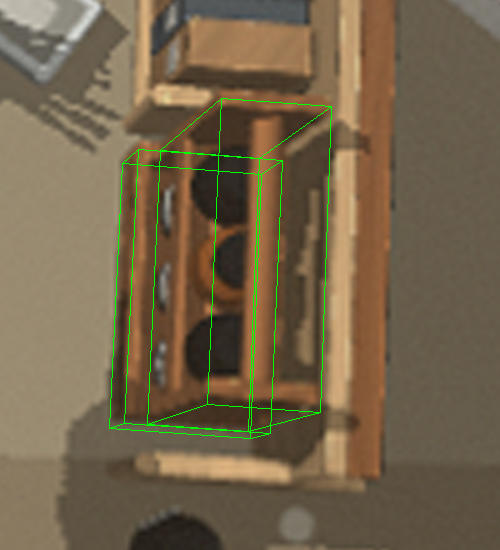

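View pics/diff.png

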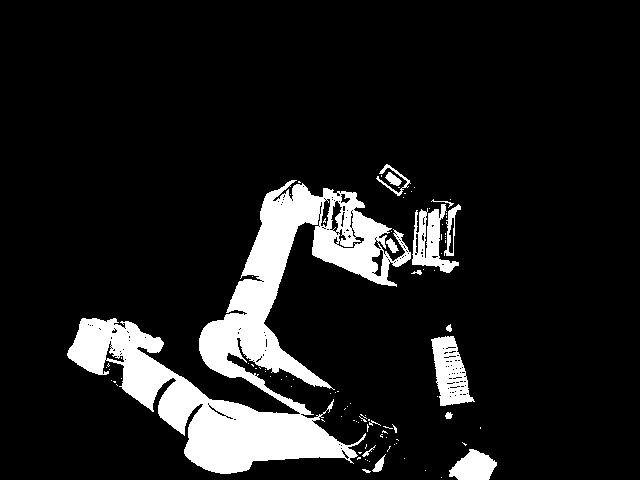

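The home-pose overlay coincides with the crate, and only the arm, tin, crate and shadows changed. I'm handing it in.

```bash
python3 -c "
from cell import env
print(env.close_job(), env.observe()['time'])"
```

```text
the job is handed in; nothing more can be done
the job is handed in; nothing more can be done
```

I slid the small nib tin aside first, then pushed the crate low at its base into the empty bay, and handed the job in at about 30 s of robot time.

**Tin:** It was moved about 0.2 m along the table with the fingers astride its near corner. It now lies in front of the stocked bay, with its nearest corner about 136 mm from the bay's middle line. The crate's side reaches about 95 mm, so it stayed clear of the crate.

**Crate:** Two open fingers, tilted 40°, pushed it at an estimated 20–30 mm above the table with about 4–10 N sideways. At the back panel the force rose to about 18 N and the crate stopped. The handle was not touched.

**Last checks:**
- In the top view, the outline of a fully home crate matches the real one to within a few millimetres, and the crate is square in the bay.
- Comparing the first and last top pictures shows only the arm, the tin, the crate and shadows changed. The bystanders did not move.
- The arm stood clear of everything at the end.

**What disagreed or went off plan:**
- The gripper brushed the fixed bay upright with about 7 N while lowering for the tin; I backed it off.
- In the pictures the open fingertips sat about 15 mm behind the TCP, but `env.tcp_to_tips` says 17 mm ahead. I set heights from the pictures and watched the wrist force.
- The side camera differed from the top by about 2 pixels, so I relied on the top view.

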